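Gauge the flanged sleeves and sort them

ROBOT

A 7-joint arm with a two-finger parallel gripper is mounted at the origin on the work surface. World frame = base frame: x ahead of the robot, y to its left, z up, the work surface at z = 0. Lengths are in m, angles in rad, forces in N, time in s.
With the tool pointing down it reaches from about 0.4 to 0.85 m from the base axis. Payload 4.5 kg.
Tool frame: the origin (TCP) lies on the centre line of the jaws, within the pads' length; the fingertips stand 11 mm ahead of it and the grasp point (between the pads) lies 8 mm behind it; z points along the fingers, y is the direction in which the jaws open and shut (so a half turn about z gives the same grasp; the last joint's range is limited). The gripper opens to 88 mm and grips with 3 to 60 N. Pads are 18 mm wide; open, the fingers measure 123 mm over their backs; the gripper's body (75 mm by 187 mm) begins 45 mm behind the grasp point.
Start: joints at [1.268, 0.689, -0.195, 1.565, 0.157, 0.902, -0.215], TCP at [0.207, -0.59, 0.25] pointing down, gripper open.
Joint ranges: [-3.01, 3.01], [-0.46, 2.08], [-1.47, 1.51], [0.13, 2.56], [-1, 4.14], [0.04, 2.09], [-2.66, 2.66]. Speed limits (rad/s): [2.57, 2.57, 3.14, 3.14, 3.14, 3.14, 3.14].

INTERFACE

Orientations are given as a unit quaternion [x, y, z, w].
In Python, from plant import r, snapshot gives the robot as it stands.
- The arm moves only by the tool drive_tool, never from a script. Its argument "commands" is a list of rows, each an object of numbers: "wx", "wy", "wz": the turn, a rotation vector about the tool's x, y, z in rad; "dx", "dy", "dz": the shift along the tool's x, y, z in m; "claw": the opening, from 0 (shut) to 1 (fully open). A call has 1 to 12 rows; each row shifts and turns the commanded pose from where the row before left it, along the tool's axes as they then stand; what a row does not reach is not made up. A row lasts 1/10 s, in which the tool goes at most 50 mm and 8.59 degrees, less where a joint would pass 70% of its speed; a pose out of reach is approached as far as the arm can. A call is refused whole if a number of a shift passes 0.05 or a number of a turn 0.15, either way. A call with a gripper value outside its range is refused whole. The fingers move at their own pace and stop on an object; "grip_force" is the grip in N (left out, the last holds). Time passes only in rows, so rows that do not move let the fingers close. It gives the time, the measured TCP pose, the force and the opening at its end, in the units of the state.
- r.get_state(): the state, without advancing time (a new reading comes with each control period).
- snapshot(name): name is "scene" or "side" or "wrist"; returns a dict with "color" (480x640x3 uint8, red, green, blue), "fx", "fy", "cx", "cy" (pixels), "world_to_cam" (4x4, takes a point from world to camera coordinates); the wrist camera has in their place "T_tool_cam" (4x4, takes a point from camera to tool coordinates, whose origin is the TCP and whose axes are the flange's). Camera axes: x right, y up, looking along -z (the intrinsics and any distortion apply to the point x, -y, -z); pixel columns grow to the right and rows downward; lengths in m; the calibration is good to about 2 mm. A picture is of the moment at which its call begins: read the wrist's pose just before it. There is no depth.
- r.finish_job(): hands the job in, once; it reports no verdict.
The state is a dict: "clock": time; "q": joint angles; "qd": joint speeds; "joint_torque": joint torques, N m; "tool_pos": TCP position; "eef_rot": TCP orientation; "contact_force": force on the tool from outside, world axes, zero at the start; "moment": the same for the moment, N m; "opening": opening from 0.0 (shut) to 1.0 (fully open).
Only numpy, scipy, OpenCV 4.12 (cv2) and the standard library are available. Lean on these libraries where they do the work, as an engineer would, in place of code of your own. Each camera call takes 0.05 s, during which the arm holds its last target. There are 200 camera calls.

TASK

First push the loose green rack squarely up against the red rack so that their long sides meet with no gap. Then test every brass sleeve by sliding it onto a rack pin: leave those that go all the way down to the slab on pins of the green rack, and those that stop part-way on pins of the red rack, one sleeve to a pin. Finish with the racks still tight together, and leave the bottle, mug and screwdriver where they are.

Things in the scene. Friction and masses are not known exactly. Their poses are not given: they have to be found in the camera images.
- sleeve_a_mid (a point): Loose brass flanged sleeve, one of several (some may be absent), about 0.3 kg, 70 mm high: round flange 60 mm across, 8 mm thick, at the bottom, round body 46 mm across above it, 30 mm bore right through. Starts upright on the desk. Point on its axis, 35 mm above its underside; z up the axis. Faulty ones have a ridge inside, 30 to 38 mm above the underside, leaving 20 mm.
- sleeve_b_mid (a point): Loose brass flanged sleeve, one of several (some may be absent), about 0.3 kg, 70 mm high: round flange 60 mm across, 8 mm thick, at the bottom, round body 46 mm across above it, 30 mm bore right through. Starts upright on the desk. Point on its axis, 35 mm above its underside; z up the axis. Faulty ones have a ridge inside, 30 to 38 mm above the underside, leaving 20 mm.
- sleeve_c_mid (a point): Loose brass flanged sleeve, one of several (some may be absent), about 0.3 kg, 70 mm high: round flange 60 mm across, 8 mm thick, at the bottom, round body 46 mm across above it, 30 mm bore right through. Starts upright on the desk. Point on its axis, 35 mm above its underside; z up the axis. Faulty ones have a ridge inside, 30 to 38 mm above the underside, leaving 20 mm.
- sleeve_d_mid (a point): Loose brass flanged sleeve, one of several (some may be absent), about 0.3 kg, 70 mm high: round flange 60 mm across, 8 mm thick, at the bottom, round body 46 mm across above it, 30 mm bore right through. Starts upright on the desk. Point on its axis, 35 mm above its underside; z up the axis. Faulty ones have a ridge inside, 30 to 38 mm above the underside, leaving 20 mm.
- sleeve_e_mid (a point): Loose brass flanged sleeve, one of several (some may be absent), about 0.3 kg, 70 mm high: round flange 60 mm across, 8 mm thick, at the bottom, round body 46 mm across above it, 30 mm bore right through. Starts upright on the desk. Point on its axis, 35 mm above its underside; z up the axis. Faulty ones have a ridge inside, 30 to 38 mm above the underside, leaving 20 mm.
- sleeve_f_mid (a point): Loose brass flanged sleeve, one of several (some may be absent), about 0.3 kg, 70 mm high: round flange 60 mm across, 8 mm thick, at the bottom, round body 46 mm across above it, 30 mm bore right through. Starts upright on the desk. Point on its axis, 35 mm above its underside; z up the axis. Faulty ones have a ridge inside, 30 to 38 mm above the underside, leaving 20 mm.
- red_rack: Red gauge rack for faulty sleeves, screwed to the desk: slab 230 mm (x) x 100 mm (y) x 20 mm high with three upright steel gauge pins in a row, 75 mm apart. Origin at the centre of its underside; x along its length, y across, z up.
- green_rack: Green gauge rack for good sleeves, same shape, origin and axes as the red one but loose, about 0.8 kg. Starts beside the red rack on its +y side, with a gap of 3 to 6 cm and a little askew (under 6 degrees).
- red_rack_pin0 (a point): Foot of a red rack pin, at x = -75 mm in the rack's frame, on the slab's top face (20 mm above the desk); z up. Every pin is 26 mm thick and 75 mm long, the last 9 mm tapering to 17 mm at the tip. A good sleeve slides down until its flange rests on the slab; a faulty one stops about 42 mm above it, and stays so when let go.
- red_rack_pin1 (a point): Foot of a red rack pin, at x = 0 mm in the rack's frame, on the slab's top face; pin as red_rack_pin0.
- red_rack_pin2 (a point): Foot of a red rack pin, at x = 75 mm in the rack's frame, on the slab's top face; pin as red_rack_pin0.
- green_rack_pin0 (a point): Foot of a green rack pin, at x = -75 mm in the rack's frame, on the slab's top face; pin as red_rack_pin0.
- green_rack_pin1 (a point): Foot of a green rack pin, at x = 0 mm in the rack's frame, on the slab's top face; pin as red_rack_pin0.
- green_rack_pin2 (a point): Foot of a green rack pin, at x = 75 mm in the rack's frame, on the slab's top face; pin as red_rack_pin0.
- oil_bottle: Bystander: yellow oil bottle, 60 mm across, 150 mm high; origin under its centre. Not part of the job.
- mug: Bystander: blue mug, 80 mm across, 90 mm high; origin under its centre. Not part of the job.
- screwdriver: Bystander: screwdriver lying on the desk; origin under its middle. Not part of the job.
Mind the look-alikes: they are no part of the job. What is shaped like the part that bears sleeve_e_mid but blue is not meant. What is shaped like the part that bears sleeve_d_mid but purple is not meant.

How it is judged:
By the outcome, as a careful person would: the job done as asked, in the order asked, and still so for the second after the job is handed in, with the robot touching nothing.
Of sleeve_a, sleeve_b, sleeve_c, sleeve_d, sleeve_e, sleeve_f only 4 to 5 are there at a start; the rules pass over those that are not, and their reading is None.
At some moment in a run one of sleeve_a, sleeve_b, sleeve_c, sleeve_d, sleeve_e, sleeve_f may be knocked a few centimetres aside while the robot is not near it.
It also fails if it takes over 210 s, if anything falls off the work surface, if the arm or the gripper's body presses on something with over 40 N, if the wrist force passes 120 N, or if a joint passes its speed limit or range.

## Working session

There is one attempt and no reset: what is moved stays moved. The work goes in short steps, Python scripts to look and compute and a tool call to move; the robot and the scene stay as the last step left them, time stands still between calls to the robot, and variables do not carry over. Pictures are saved under pics/ and viewed, on a budget of 14 in all, crops included, one or two more only if the job needs it, and the job is handed in when it is done.

Besides the shell and the picture viewer there is one more tool, called after "Request:" as name(argument=value, ...) on one line, values as JSON. drive_tool: Moves the arm, as the interface text tells. Its arguments: {"type":"object","properties":{"commands":{"type":"array","items":{"type":"object","properties":{"wx":{"type":"number"},"wy":{"type":"number"},"wz":{"type":"number"},"dx":{"type":"number"},"dy":{"type":"number"},"dz":{"type":"number"},"claw":{"type":"number"}}}},"grip_force":{"type":"number"}},"required":["commands"]}

```bash
ls; mkdir -p pics; python3 - <<'E'
from plant import r, snapshot
import cv2, numpy as np, pickle
s=r.get_state(); print({k:np.round(v,3) for k,v in s.items()})
for n in ("scene","side"):
    d=snapshot(n); cv2.imwrite(f"pics/{n}0.png",d["color"][...,::-1]); pickle.dump(d,open(f"pics/{n}0.pkl","wb"))
    print(n,{k:np.round(v,4).tolist() for k,v in d.items() if k!="color"})
E
```

```text
pics
{'clock': np.float64(0.0), 'q': array([ 1.268,  0.69 , -0.195,  1.566,  0.157,  0.903, -0.215]), 'qd': array([ 0.   ,  0.   ,  0.001,  0.   , -0.002,  0.001, -0.   ]), 'joint_torque': array([ 0.0000e+00, -5.2756e+01, -1.2670e+00, -1.5343e+01, -5.3000e-02,
        7.0000e-03,  0.0000e+00]), 'tool_pos': array([ 0.206, -0.589,  0.249]), 'eef_rot': array([ 0.986,  0.168, -0.   , -0.001]), 'contact_force': array([-1.13 ,  0.29 , -0.208]), 'moment': array([-0.009,  0.022,  0.016]), 'opening': np.float64(0.999)}
scene {'fx': 610.0332, 'fy': 610.0332, 'cx': 319.8258, 'cy': 236.5247, 'world_to_cam': [[-0.371, 0.9286, 0.0084, 0.1685], [-0.7261, -0.2957, 0.6208, 0.3867], [0.5789, 0.2242, 0.7839, -1.6916], [0.0, 0.0, 0.0, 1.0]]}
side {'fx': 505.1499, 'fy': 505.1499, 'cx': 318.7933, 'cy': 240.7943, 'world_to_cam': [[-0.7019, -0.7122, -0.0123, 0.4436], [0.4102, -0.4182, 0.8105, -0.2619], [-0.5823, 0.5638, 0.5857, -0.7279], [0.0, 0.0, 0.0, 1.0]]}
```

View pics/scene0.png

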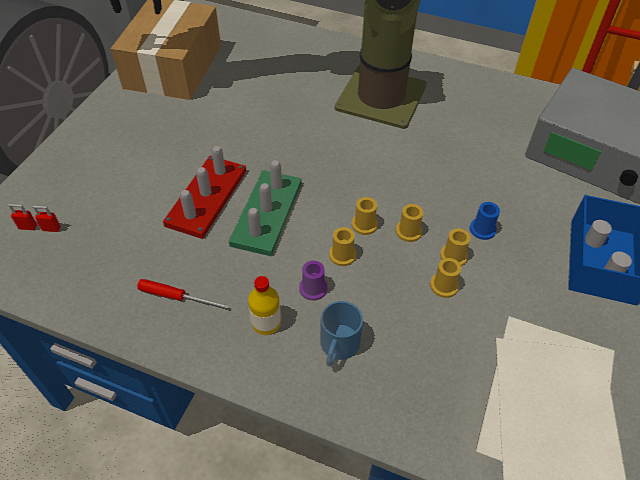

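View pics/side0.png

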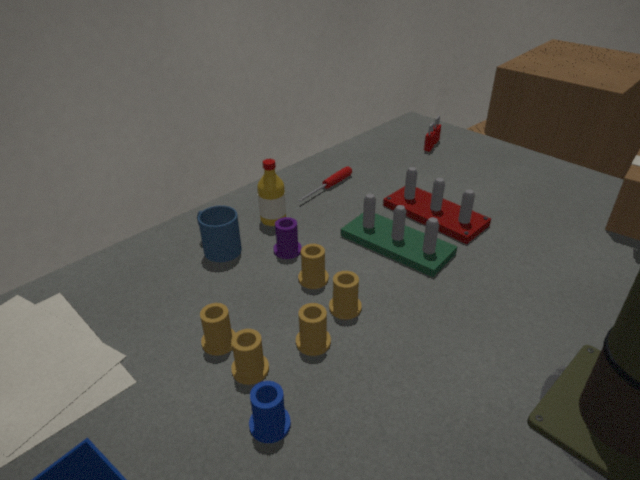

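Two views show five brass sleeves (scene pixels ~(366,214), (410,222), (343,245), (457,246), (447,277)). The look-alikes are blue (485,220) and purple (313,280). The red rack is at (205,195) and the green rack at (266,212). Next I'll measure these.

```bash
cat > h.py <<'E'
import numpy as np, cv2
from scipy.spatial.transform import Rotation as R
from plant import r, snapshot
def shot(name, png=None):
    s=r.get_state(); d=snapshot(name)
    if name=="wrist":
        T=np.eye(4); T[:3,:3]=R.from_quat(s["eef_rot"]).as_matrix(); T[:3,3]=s["tool_pos"]
        d["world_to_cam"]=np.linalg.inv(T@d["T_tool_cam"])
    if png: cv2.imwrite("pics/"+png,d["color"][...,::-1])
    return d
def ray(d,uv):
    W=np.linalg.inv(d["world_to_cam"])
    v=np.array([(uv[0]-d["cx"])/d["fx"],-(uv[1]-d["cy"])/d["fy"],-1.])
    return W[:3,3],W[:3,:3]@v
def onplane(d,uv,z):
    o,v=ray(d,uv); return o+v*(z-o[2])/v[2]
def proj(d,p):
    c=d["world_to_cam"]@np.append(p,1)
    return np.array([d["cx"]+d["fx"]*c[0]/-c[2], d["cy"]-d["fy"]*c[1]/-c[2]])
def tri(obs):
    A=np.zeros((3,3));b=np.zeros(3)
    for d,uv in obs:
        o,v=ray(d,uv); v/=np.linalg.norm(v); P=np.eye(3)-np.outer(v,v); A+=P;b+=P@o
    return np.linalg.solve(A,b)
HSV=dict(brass=[(15,110,60),(30,255,255)],green=[(60,80,40),(90,255,255)],red=[(0,150,60),(6,255,255)],
         blue=[(105,150,40),(125,255,255)],purple=[(130,80,40),(160,255,255)])
def mask(d,c):
    return cv2.inRange(cv2.cvtColor(d["color"],cv2.COLOR_RGB2HSV),*map(np.array,HSV[c]))
def blobs(m,amin=150):
    cs,_=cv2.findContours(m,cv2.RETR_EXTERNAL,cv2.CHAIN_APPROX_NONE)
    return sorted([c for c in cs if cv2.contourArea(c)>amin],key=cv2.contourArea,reverse=True)
def say():
    s=r.get_state(); M=R.from_quat(s["eef_rot"]).as_matrix()
    print("t",round(float(s["clock"]),2),"tcp",np.round(s["tool_pos"],4),"yaw(toolx) deg",round(float(np.degrees(np.arctan2(M[1,0],M[0,0]))),2),
     "tilt",np.round(M[:,2],3),"F",np.round(s["contact_force"],1),"open",round(float(s["opening"]),3),"q",np.round(s["q"],2))
E
python3 - <<'E'
import pickle; from h import *
for n in("scene","side"):
    d=pickle.load(open(f"pics/{n}0.pkl","rb"))
    for c in("brass","blue","purple"):
        for k in blobs(mask(d,c)):
            x,y,w,h=cv2.boundingRect(k)
            print(n,c,(x,y,w,h), np.round(onplane(d,(x+w/2,y+w*.35),.07)[:2],3))
    for c in("red","green"):
        for k in blobs(mask(d,c),500):
            q=cv2.boxPoints(cv2.minAreaRect(np.float32([onplane(d,p[0],.02)[:2]for p in k])))
            print(n,c,cv2.contourArea(k),np.round(q,3).tolist())
d=snapshot("wrist"); print(np.round(d["T_tool_cam"],3),d["fx"],d["cx"],d["cy"]); say()
E
```

```text
scene brass (155, 3, 66, 97) [-0.007 -0.598]
scene brass (110, 0, 63, 93) [ 0.026 -0.734]
scene brass (430, 228, 41, 70) [0.484 0.308]
scene brass (514, 0, 43, 78) [-0.456  0.331]
scene brass (329, 227, 27, 39) [0.555 0.091]
scene brass (396, 204, 27, 38) [0.439 0.205]
scene brass (571, 0, 39, 70) [-0.527  0.483]
scene brass (352, 197, 26, 38) [0.456 0.108]
scene brass (248, 287, 31, 31) [0.758 0.002]
scene blue (0, 315, 195, 115) [ 1.031 -0.195]
scene blue (569, 195, 71, 110) [0.296 0.604]
scene blue (418, 0, 118, 35) [-0.255  0.199]
scene blue (470, 202, 30, 38) [0.374 0.358]
scene blue (372, 465, 38, 15) [0.993 0.339]
scene purple (300, 261, 27, 39) [0.66  0.068]
scene red 2506.5 [[0.39899998903274536, -0.20999999344348907], [0.4000000059604645, -0.3179999887943268], [0.640999972820282, -0.3140000104904175], [0.6399999856948853, -0.20600000023841858]]
scene red 721.5 [[-0.7369999885559082, 0.5410000085830688], [-0.3070000112056732, 0.5009999871253967], [-0.29600000381469727, 0.6190000176429749], [-0.7260000109672546, 0.6600000262260437]]
scene red 641.5 [[0.6919999718666077, -0.53
[... 1156 characters left out ...]
90734863, -0.20999999344348907], [0.4000000059604645, -0.3109999895095825], [0.628000020980835, -0.30799999833106995], [0.6269999742507935, -0.20600000023841858]]
side green 2764.0 [[0.37599998712539673, -0.05400000140070915], [0.38999998569488525, -0.1720000058412552], [0.6240000128746033, -0.14499999582767487], [0.6100000143051147, -0.027000000700354576]]
[[-0.001  0.955  0.298  0.076]
 [ 1.     0.001  0.     0.   ]
 [ 0.     0.298 -0.955 -0.134]
 [ 0.     0.     0.     1.   ]] 371.87237778619146 319.5603883354522 237.1879479192447
t 0.15 tcp [ 0.2064 -0.5895  0.2491] yaw(toolx) deg 19.3 tilt [-0.001  0.001 -1.   ] F [ 0.3 -0.4 -0.1] open 0.996 q [ 1.27  0.69 -0.19  1.57  0.16  0.9  -0.22]
```

Request:
drive_tool(commands=[{"wz": -0.138},{"wz": -0.138},{"wz": -0.138},{"wz": -0.138},{"wz": -0.138},{"wz": -0.138},{"wz": -0.138},{"wz": -0.138},{"wz": -0.138},{"dx": 0.02,"dy": 0.01}])

```text
validation failed for argument at $.co...
```

Request:
drive_tool(commands=[{"dx": 0.045,"dy": 0.024,"dz": -0.003},{"dx": 0.045,"dy": 0.024,"dz": -0.003},{"dx": 0.045,"dy": 0.024,"dz": -0.003},{"dx": 0.045,"dy": 0.024,"dz": -0.003},{"dx": 0.045,"dy": 0.024,"dz": -0.003},{"dx": 0.045,"dy": 0.024,"dz": -0.003},{"dx": 0.045,"dy": 0.024,"dz": -0.003},{"dx": 0.045,"dy": 0.024,"dz": -0.003},{"dx": 0.045,"dy": 0.024,"dz": -0.003},{"dx": 0.045,"dy": 0.024,"dz": -0.003},{"dx": 0.045,"dy": 0.024,"dz": -0.003},{"dx": 0.03,"dy": 0.015}])

```text
validation failed for argument at $.co...
```

```bash
cat >> h.py <<'E'
def rack(d,c):
    k=blobs(mask(d,c),1500)
    out=[]
    for k in k[:2]:
        k=cv2.convexHull(k)
        (cx,cy),wh,a=cv2.minAreaRect(np.float32([onplane(d,p[0],.02)[:2]for p in k])*1000)
        if wh[0]<wh[1]: wh=wh[::-1]; a-=90
        a=(a+90)%180-90
        out.append((round(cx/1000,4),round(cy/1000,4),np.round(wh,1).tolist(),round(a,2),cv2.contourArea(k)))
    return out
E
python3 - <<'E'
from h import *
say(); d=shot("wrist","w1.png")
for c in("red","green"): print(c,rack(d,c))
E
```

```text
t 0.15 tcp [ 0.2064 -0.5895  0.2491] yaw(toolx) deg 19.3 tilt [-0.001  0.001 -1.   ] F [ 0.3 -0.4 -0.1] open 0.996 q [ 1.27  0.69 -0.19  1.57  0.16  0.9  -0.22]
red []
green []
```

View pics/w1.png

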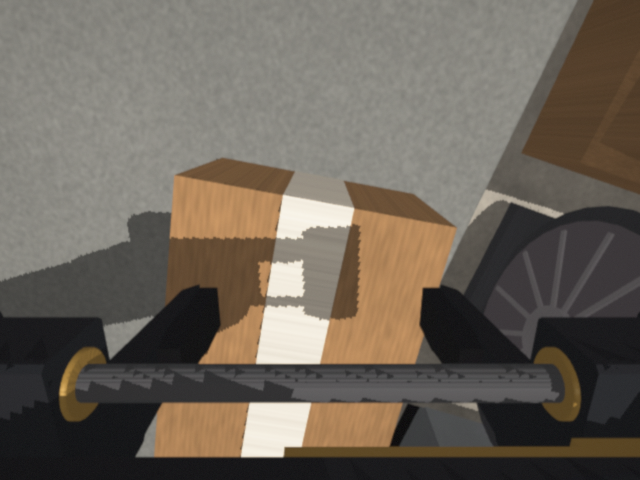

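The wrist view only shows the cardboard box: the moves were refused, probably because every key is required. The fingers hide the lower part of the image, so the useful view is toward tool +x.

Request:
drive_tool(commands=[{"dx": 0,"dy": 0,"dz": 0,"wx": 0,"wy": 0,"wz": -0.138,"claw": 1}])

```text
clock: 0.3
tool_pos: [0.2066, -0.5897, 0.2494]
eef_rot: [0.972, 0.237, -0.0, -0.0]
contact_force: [-0.6, 0.5, 0.1]
opening: 1.0
```

Request:
drive_tool(commands=[{"dx": 0,"dy": 0,"dz": -0.01,"wx": 0,"wy": 0,"wz": -0.137,"claw": 1},{"dx": 0,"dy": 0,"dz": -0.01,"wx": 0,"wy": 0,"wz": -0.137,"claw": 1},{"dx": 0,"dy": 0,"dz": -0.01,"wx": 0,"wy": 0,"wz": -0.137,"claw": 1},{"dx": 0,"dy": 0,"dz": -0.01,"wx": 0,"wy": 0,"wz": -0.137,"claw": 1},{"dx": 0,"dy": 0,"dz": -0.01,"wx": 0,"wy": 0,"wz": -0.137,"claw": 1},{"dx": 0,"dy": 0,"dz": -0.01,"wx": 0,"wy": 0,"wz": -0.137,"claw": 1},{"dx": 0,"dy": 0,"dz": -0.01,"wx": 0,"wy": 0,"wz": -0.137,"claw": 1},{"dx": 0,"dy": 0,"dz": -0.01,"wx": 0,"wy": 0,"wz": -0.137,"claw": 1}])

```text
clock: 1.1
tool_pos: [0.2063, -0.5898, 0.3299]
eef_rot: [0.705, 0.709, 0.0, -0.0]
contact_force: [0.3, -0.8, 0.0]
opening: 1.005
```

Request:
drive_tool(commands=[{"dx": 0.024,"dy": 0.03,"dz": -0.002,"wx": 0,"wy": 0,"wz": 0,"claw": 1},{"dx": 0.024,"dy": 0.03,"dz": -0.002,"wx": 0,"wy": 0,"wz": 0,"claw": 1},{"dx": 0.024,"dy": 0.03,"dz": -0.002,"wx": 0,"wy": 0,"wz": 0,"claw": 1},{"dx": 0.024,"dy": 0.03,"dz": -0.002,"wx": 0,"wy": 0,"wz": 0,"claw": 1},{"dx": 0.024,"dy": 0.03,"dz": -0.002,"wx": 0,"wy": 0,"wz": 0,"claw": 1},{"dx": 0.024,"dy": 0.03,"dz": -0.002,"wx": 0,"wy": 0,"wz": 0,"claw": 1},{"dx": 0.024,"dy": 0.03,"dz": -0.002,"wx": 0,"wy": 0,"wz": 0,"claw": 1},{"dx": 0.024,"dy": 0.03,"dz": -0.002,"wx": 0,"wy": 0,"wz": 0,"claw": 1},{"dx": 0.024,"dy": 0.03,"dz": -0.002,"wx": 0,"wy": 0,"wz": 0,"claw": 1},{"dx": 0.024,"dy": 0.03,"dz": -0.002,"wx": 0,"wy": 0,"wz": 0,"claw": 1},{"dx": 0,"dy": 0,"dz": 0,"wx": 0,"wy": 0,"wz": 0,"claw": 1}])

```text
clock: 2.2
tool_pos: [0.5115, -0.3436, 0.3501]
eef_rot: [0.704, 0.711, 0.003, 0.0]
contact_force: [0.8, 0.1, -0.6]
opening: 0.999
```

```bash
cat >> h.py <<'E'
def rack(d,c):
    out=[]
    for k in blobs(mask(d,c),1500)[:2]:
        k=cv2.convexHull(k)
        (cx,cy),wh,a=cv2.minAreaRect(np.float32([onplane(d,p[0],.02)[:2]for p in k])*1000)
        if wh[0]<wh[1]: wh=wh[::-1]; a-=90
        a=(a+90)%180-90
        out.append((round(cx/1000,4),round(cy/1000,4),np.round(wh,1).tolist(),round(a,2),cv2.contourArea(k)))
    return out
E
python3 - <<'E'
from h import *
say(); d=shot("wrist","w2.png")
for c in("red","green"): print(c,rack(d,c))
E
```

```text
t 2.2 tcp [ 0.5115 -0.3436  0.3501] yaw(toolx) deg 90.56 tilt [ 0.004  0.004 -1.   ] F [ 0.8  0.1 -0.6] open 0.999 q [ 0.83  0.62 -0.57  1.44  0.34  1.17  0.22]
red [(0.5152, -0.2663, [228.2, 98.6], 0.83, 16493.5), (0.7844, -0.2252, [98.4, 28.5], -84.46, 2097.0)]
green [(0.5095, -0.158, [229.5, 37.3], 0.59, 5695.5)]
```

View pics/w2.png

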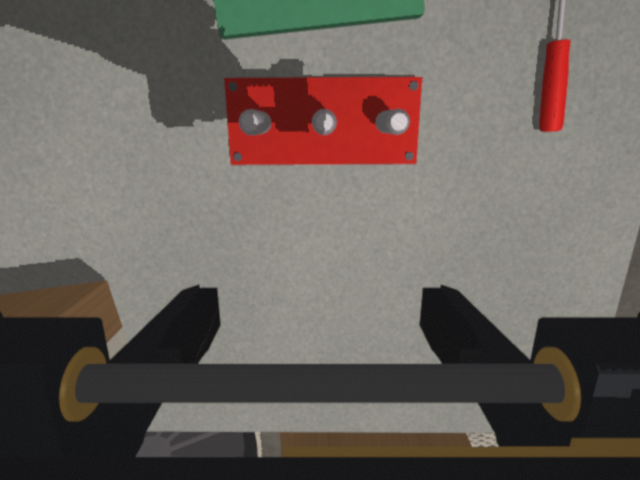

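The view shows the red rack at (323,120), measuring 228x99 mm against 230x100 given. The centre is (0.515,-0.266) with a yaw of 0.8°. The green rack is partly visible at the top. Next I'll move on to see it whole.

Request:
drive_tool(commands=[{"dx": 0.04,"dy": 0,"dz": 0,"wx": 0,"wy": 0,"wz": 0,"claw": 1},{"dx": 0.04,"dy": 0,"dz": 0,"wx": 0,"wy": 0,"wz": 0,"claw": 1},{"dx": 0.04,"dy": 0,"dz": 0,"wx": 0,"wy": 0,"wz": 0,"claw": 1},{"dx": 0.03,"dy": 0,"dz": 0,"wx": 0,"wy": 0,"wz": 0,"claw": 1},{"dx": 0,"dy": 0,"dz": 0,"wx": 0,"wy": 0,"wz": 0,"claw": 1}])

```text
clock: 2.75
tool_pos: [0.5061, -0.1959, 0.3502]
eef_rot: [0.705, 0.709, 0.0, -0.001]
contact_force: [-0.2, -0.8, -0.0]
opening: 1.0
```

```bash
python3 - <<'E'
from h import *
say(); d=shot("wrist","w3.png")
for c in("red","green"): print(c,rack(d,c))
for k in blobs(mask(d,"brass"),300):
    x,y,w,h=cv2.boundingRect(k); print((x,y,w,h),np.round(onplane(d,(x+w/2,y+h/2),.035),3))
E
```

```text
t 2.75 tcp [ 0.5061 -0.1959  0.3502] yaw(toolx) deg 90.35 tilt [-0.     0.001 -1.   ] F [-0.2 -0.8 -0. ] open 1.0 q [ 0.65  0.51 -0.59  1.66  0.31  1.07 -0.03]
red [(0.515, -0.2643, [228.2, 101.5], 0.77, 12880.0), (0.7844, -0.2242, [102.0, 28.0], -84.33, 1595.5)]
green [(0.5059, -0.1132, [228.1, 98.9], 6.11, 16720.0)]
(284, 438, 356, 19) [ 0.726 -0.596  0.035]
(59, 347, 47, 75) [ 0.164 -0.484  0.035]
(534, 347, 47, 75) [ 0.85  -0.48   0.035]
(569, 0, 65, 19) [ 0.804 -0.004  0.035]
```

Green rack: centre (0.506,-0.113), yaw 6.1°, 228x99 mm, which is consistent with the description. I'll go to its +y side and descend.

Request:
drive_tool(commands=[{"dx": 0.041,"dy": 0,"dz": 0.02,"wx": 0,"wy": 0,"wz": -0.008,"claw": 1},{"dx": 0.041,"dy": 0,"dz": 0.02,"wx": 0,"wy": 0,"wz": 0,"claw": 1},{"dx": 0.041,"dy": 0.001,"dz": 0.02,"wx": 0,"wy": 0,"wz": 0,"claw": 1},{"dx": 0.041,"dy": 0.001,"dz": 0.02,"wx": 0,"wy": 0,"wz": 0,"claw": 1},{"dx": 0.041,"dy": 0.001,"dz": 0.02,"wx": 0,"wy": 0,"wz": 0,"claw": 1},{"dx": 0,"dy": 0,"dz": 0.04,"wx": 0,"wy": 0,"wz": 0,"claw": 1},{"dx": 0,"dy": 0,"dz": 0.04,"wx": 0,"wy": 0,"wz": 0,"claw": 1},{"dx": 0,"dy": 0,"dz": 0.04,"wx": 0,"wy": 0,"wz": 0,"claw": 1},{"dx": 0,"dy": 0,"dz": 0.04,"wx": 0,"wy": 0,"wz": 0,"claw": 1},{"dx": 0,"dy": 0,"dz": 0.03,"wx": 0,"wy": 0,"wz": 0,"claw": 1},{"dx": 0,"dy": 0,"dz": 0,"wx": 0,"wy": 0,"wz": 0,"claw": 1}])

```text
clock: 3.9
tool_pos: [0.5064, 0.0024, 0.0563]
eef_rot: [0.705, 0.709, -0.003, -0.001]
contact_force: [-1.2, -0.7, 0.7]
opening: 0.998
```

```bash
python3 -c "
from h import *
say()"
```

```text
t 3.9 tcp [0.5064 0.0024 0.0563] yaw(toolx) deg 90.35 tilt [-0.006 -0.003 -1.   ] F [-1.2 -0.7  0.7] open 0.998 q [ 0.05  0.88 -0.25  2.04  0.68  0.31 -0.76]
```

Request:
drive_tool(commands=[{"dx": 0,"dy": 0.001,"dz": 0.019,"wx": 0,"wy": 0,"wz": -0.006,"claw": 1},{"dx": 0,"dy": 0.001,"dz": 0.018,"wx": 0,"wy": 0,"wz": 0,"claw": 1},{"dx": -0.01,"dy": 0,"dz": 0,"wx": 0,"wy": 0,"wz": 0,"claw": 1},{"dx": -0.015,"dy": 0,"dz": 0,"wx": 0,"wy": 0,"wz": 0,"claw": 1},{"dx": -0.01,"dy": 0,"dz": 0,"wx": 0,"wy": 0,"wz": 0,"claw": 1},{"dx": -0.006,"dy": 0,"dz": 0,"wx": 0,"wy": 0,"wz": 0,"claw": 1},{"dx": -0.006,"dy": 0,"dz": 0,"wx": 0,"wy": 0,"wz": 0,"claw": 1},{"dx": -0.006,"dy": 0,"dz": 0,"wx": 0,"wy": 0,"wz": 0,"claw": 1},{"dx": -0.006,"dy": 0,"dz": 0,"wx": 0,"wy": 0,"wz": 0,"claw": 1},{"dx": -0.006,"dy": 0,"dz": 0,"wx": 0,"wy": 0,"wz": 0,"claw": 1},{"dx": -0.006,"dy": 0,"dz": 0,"wx": 0,"wy": 0,"wz": 0,"claw": 1}])

```text
clock: 5.0
tool_pos: [0.513, -0.064, 0.0232]
eef_rot: [0.701, 0.713, 0.002, 0.0]
contact_force: [0.9, 5.7, 2.1]
opening: 0.998
```

```bash
python3 -c "
from h import *
say()"
```

```text
t 5.0 tcp [ 0.513  -0.064   0.0232] yaw(toolx) deg 90.96 tilt [ 0.004  0.003 -1.   ] F [0.9 5.7 2.1] open 0.998 q [ 0.17  0.95 -0.21  2.02  0.76  0.25 -0.69]
```

Request:
drive_tool(commands=[{"dx": -0.006,"dy": 0,"dz": 0.004,"wx": 0,"wy": 0,"wz": 0,"claw": 1},{"dx": -0.006,"dy": 0,"dz": 0,"wx": 0,"wy": 0,"wz": 0,"claw": 1},{"dx": -0.006,"dy": 0,"dz": 0,"wx": 0,"wy": 0,"wz": 0,"claw": 1},{"dx": -0.006,"dy": 0,"dz": 0,"wx": 0,"wy": 0,"wz": 0,"claw": 1},{"dx": -0.005,"dy": 0,"dz": 0,"wx": 0,"wy": 0,"wz": 0,"claw": 1},{"dx": -0.004,"dy": 0,"dz": 0,"wx": 0,"wy": 0,"wz": 0,"claw": 1},{"dx": -0.003,"dy": 0,"dz": 0,"wx": 0,"wy": 0,"wz": 0,"claw": 1}])

```text
clock: 5.7
tool_pos: [0.5115, -0.1024, 0.0186]
eef_rot: [0.702, 0.712, -0.0, -0.0]
contact_force: [0.8, 4.5, -0.3]
opening: 1.0
```

```bash
python3 -c "
from h import *
say()"
```

```text
t 5.7 tcp [ 0.5115 -0.1024  0.0186] yaw(toolx) deg 90.77 tilt [-0.001 -0.    -1.   ] F [ 0.8  4.5 -0.3] open 1.0 q [ 0.25  0.96 -0.23  2.01  0.78  0.27 -0.63]
```

Force is still only sliding friction (4.5 N), so I'll creep on until it rises.

Request:
drive_tool(commands=[{"dx": -0.002,"dy": 0,"dz": 0,"wx": 0,"wy": 0,"wz": 0,"claw": 1},{"dx": -0.002,"dy": 0,"dz": 0,"wx": 0,"wy": 0,"wz": 0,"claw": 1}])

```text
clock: 5.9
tool_pos: [0.5115, -0.1056, 0.0186]
eef_rot: [0.702, 0.712, 0.0, -0.0]
contact_force: [-2.0, 7.4, -0.2]
opening: 1.002
```

Request:
drive_tool(commands=[{"dx": -0.002,"dy": 0,"dz": 0,"wx": 0,"wy": 0,"wz": 0,"claw": 1}])

```text
clock: 6.0
tool_pos: [0.5114, -0.1056, 0.0186]
eef_rot: [0.702, 0.712, 0.001, -0.001]
contact_force: [-1.7, 10.3, 1.2]
opening: 1.001
```

Request:
drive_tool(commands=[{"dx": -0.002,"dy": 0,"dz": 0,"wx": 0,"wy": 0,"wz": 0,"claw": 1}])

```text
clock: 6.1
tool_pos: [0.5115, -0.1057, 0.0187]
eef_rot: [0.701, 0.713, 0.002, -0.002]
contact_force: [-2.1, 13.6, 2.1]
opening: 1.001
```

Request:
drive_tool(commands=[{"dx": -0.002,"dy": 0,"dz": 0,"wx": 0,"wy": 0,"wz": 0,"claw": 1},{"dx": -0.002,"dy": 0,"dz": 0,"wx": 0,"wy": 0,"wz": 0,"claw": 1},{"dx": -0.001,"dy": 0,"dz": 0,"wx": 0,"wy": 0,"wz": 0,"claw": 1}])

```text
clock: 6.4
tool_pos: [0.5115, -0.1058, 0.0187]
eef_rot: [0.701, 0.713, 0.005, -0.004]
contact_force: [-3.7, 21.7, 3.9]
opening: 1.002
```

Request:
drive_tool(commands=[{"dx": 0.01,"dy": 0,"dz": 0,"wx": 0,"wy": 0,"wz": 0,"claw": 1},{"dx": 0.02,"dy": 0,"dz": 0,"wx": 0,"wy": 0,"wz": 0,"claw": 1},{"dx": 0.02,"dy": 0,"dz": 0,"wx": 0,"wy": 0,"wz": 0,"claw": 1},{"dx": 0,"dy": 0,"dz": -0.04,"wx": 0,"wy": 0,"wz": 0,"claw": 1},{"dx": 0,"dy": 0,"dz": -0.045,"wx": 0,"wy": 0,"wz": 0,"claw": 1},{"dx": 0,"dy": 0,"dz": -0.045,"wx": 0,"wy": 0,"wz": 0,"claw": 1},{"dx": 0,"dy": 0,"dz": -0.045,"wx": 0,"wy": 0,"wz": 0.14,"claw": 1},{"dx": 0,"dy": 0,"dz": -0.045,"wx": 0,"wy": 0,"wz": 0.14,"claw": 1},{"dx": 0,"dy": 0,"dz": -0.045,"wx": 0,"wy": 0,"wz": 0.14,"claw": 1},{"dx": 0,"dy": 0,"dz": -0.045,"wx": 0,"wy": 0,"wz": 0.14,"claw": 1},{"dx": 0,"dy": 0,"dz": 0,"wx": 0,"wy": 0,"wz": 0.14,"claw": 1},{"dx": 0,"dy": 0,"dz": 0,"wx": 0,"wy": 0,"wz": 0.14,"claw": 1}])

```text
clock: 7.6
tool_pos: [0.5112, -0.0668, 0.3305]
eef_rot: [0.933, 0.36, 0.0, 0.002]
contact_force: [0.2, 0.1, -0.3]
opening: 1.0
```

Request:
drive_tool(commands=[{"dx": 0,"dy": 0,"dz": 0,"wx": 0,"wy": 0,"wz": 0.14,"claw": 1},{"dx": 0,"dy": 0,"dz": 0,"wx": 0,"wy": 0,"wz": 0.14,"claw": 1},{"dx": 0,"dy": 0,"dz": 0,"wx": 0,"wy": 0,"wz": 0.14,"claw": 1},{"dx": 0,"dy": 0,"dz": 0,"wx": 0,"wy": 0,"wz": 0.14,"claw": 1},{"dx": 0,"dy": 0,"dz": 0,"wx": 0,"wy": 0,"wz": 0.14,"claw": 1},{"dx": -0.02,"dy": 0.03,"dz": 0,"wx": 0,"wy": 0,"wz": 0.03,"claw": 1},{"dx": -0.02,"dy": 0.03,"dz": 0,"wx": 0,"wy": 0,"wz": 0,"claw": 1},{"dx": -0.02,"dy": 0.03,"dz": 0,"wx": 0,"wy": 0,"wz": 0,"claw": 1},{"dx": -0.02,"dy": 0.03,"dz": 0,"wx": 0,"wy": 0,"wz": 0,"claw": 1},{"dx": -0.02,"dy": 0.03,"dz": 0,"wx": 0,"wy": 0,"wz": 0,"claw": 1},{"dx": 0,"dy": 0,"dz": 0,"wx": 0,"wy": 0,"wz": 0,"claw": 1}])

```text
clock: 8.7
tool_pos: [0.4097, -0.2228, 0.3287]
eef_rot: [1.0, 0.002, -0.002, 0.002]
contact_force: [0.7, -0.7, 0.4]
opening: 1.001
```

```bash
python3 - <<'E'
from h import *
say(); d=shot("wrist","w4.png")
for c in("red","green"): print(c,rack(d,c))
E
```

```text
t 8.7 tcp [ 0.4097 -0.2228  0.3287] yaw(toolx) deg 0.18 tilt [-0.005 -0.003 -1.   ] F [ 0.7 -0.7  0.4] open 1.001 q [ 0.51  0.38 -0.17  1.91  0.09  0.86 -1.27]
red [(0.5029, -0.2665, [204.5, 98.8], 0.74, 17112.0)]
green [(0.4959, -0.1667, [217.9, 98.7], 0.77, 17985.5)]
```

View pics/w4.png

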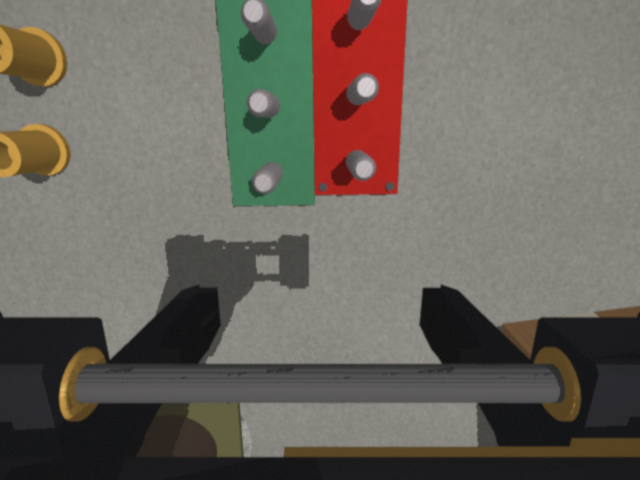

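The racks are now flush: yaws 0.74° and 0.77°, centres 100 mm apart across. Next I'll go over the sleeves and look down their bores.

Request:
drive_tool(commands=[{"dx": 0,"dy": -0.042,"dz": 0,"wx": 0,"wy": 0,"wz": 0,"claw": 1},{"dx": 0,"dy": -0.042,"dz": 0,"wx": 0,"wy": 0,"wz": 0,"claw": 1},{"dx": 0,"dy": -0.042,"dz": 0,"wx": 0,"wy": 0,"wz": 0,"claw": 1},{"dx": 0,"dy": -0.042,"dz": 0,"wx": 0,"wy": 0,"wz": 0,"claw": 1},{"dx": 0,"dy": -0.042,"dz": 0,"wx": 0,"wy": 0,"wz": 0,"claw": 1},{"dx": 0,"dy": -0.042,"dz": 0,"wx": 0,"wy": 0,"wz": 0,"claw": 1},{"dx": 0,"dy": -0.042,"dz": 0,"wx": 0,"wy": 0,"wz": 0,"claw": 1},{"dx": 0,"dy": -0.042,"dz": 0,"wx": 0,"wy": 0,"wz": 0,"claw": 1},{"dx": 0,"dy": -0.042,"dz": 0,"wx": 0,"wy": 0,"wz": 0,"claw": 1},{"dx": 0,"dy": -0.042,"dz": 0,"wx": 0,"wy": 0,"wz": 0,"claw": 1},{"dx": 0,"dy": 0,"dz": 0,"wx": 0,"wy": 0,"wz": 0,"claw": 1}])

```text
clock: 9.85
tool_pos: [0.407, 0.2104, 0.3291]
eef_rot: [1.0, 0.013, 0.0, -0.002]
contact_force: [0.7, -0.4, -0.1]
opening: 0.997
```

```bash
python3 - <<'E'
from h import *
say(); d=shot("wrist","w5.png")
for k in blobs(mask(d,"brass"),300):
    x,y,w,h=cv2.boundingRect(k); print((x,y,w,h),cv2.contourArea(k))
E
```

```text
t 9.85 tcp [0.407  0.2104 0.3291] yaw(toolx) deg 1.47 tilt [ 0.001  0.004 -1.   ] F [ 0.7 -0.4 -0.1] open 0.997 q [-0.37  0.37 -0.29  1.93  0.13  0.85 -2.27]
(284, 438, 356, 19) 3866.5
(402, 23, 70, 67) 3272.5
(185, 23, 67, 67) 3137.0
(192, 112, 63, 52) 2514.5
(381, 126, 61, 53) 2406.5
(298, 141, 49, 54) 1997.0
(58, 347, 48, 74) 1550.5
(534, 347, 47, 74) 1507.5
```

View pics/w5.png

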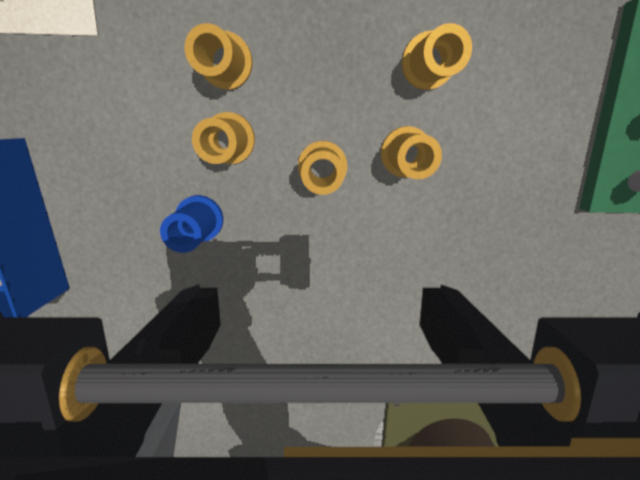

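```bash
cat >> h.py <<'E'
def sleeves(d,zt=.07,color="brass"):
    """top rims: circles of known pixel radius in the mask's neighbourhood"""
    H=np.linalg.inv(d["world_to_cam"])[2,3]-zt; rp=.023*d["fx"]/H*.98
    m=mask(d,color); v=cv2.cvtColor(d["color"],cv2.COLOR_RGB2HSV)[...,2]
    g=cv2.GaussianBlur(np.where(cv2.dilate(m,np.ones((5,5)))>0,v,0).astype(np.uint8),(3,3),0); out=[]
    for k in blobs(m,800):
        x,y,w,h=cv2.boundingRect(k)
        if y+h/2>300 or max(w,h)>5*rp: continue
        x0,y0=max(x-6,0),max(y-6,0); s=4
        sub=cv2.resize(g[y0:y+h+6,x0:x+w+6],None,fx=s,fy=s,interpolation=cv2.INTER_CUBIC)
        best=None
        for f in(1.,):
            c=cv2.HoughCircles(sub,cv2.HOUGH_GRADIENT,1,200,param1=150,param2=8,minRadius=int(rp*s*.92),maxRadius=int(rp*s*1.12))
            if c is not None: best=c[0][0]
        if best is None: continue
        uv=np.array([x0+(best[0]+.5)/s-.5,y0+(best[1]+.5)/s-.5]); out.append((uv,best[2]/s,onplane(d,uv,zt)[:2]))
    return out
E
python3 - <<'E'
from h import *
import pickle
s=r.get_state(); d=shot("wrist"); pickle.dump(d,open("pics/w5.pkl","wb"))
rows=[]
for uv,rad,p in sleeves(d):
    print(np.round(uv,1),round(rad,1),np.round(p,4))
    c=cv2.getRectSubPix(d["color"],(60,60),tuple(map(float,uv))); c=cv2.resize(c,(260,260),interpolation=cv2.INTER_CUBIC)
    cv2.circle(c,(130,130),int(rad*260/60),(255,0,255),1); rows.append(c)
rows+= [np.zeros_like(rows[0])]*(6-len(rows))
cv2.imwrite("pics/c5.png",np.vstack([np.hstack(rows[:3]),np.hstack(rows[3:6])])[...,::-1])
E
```

```text
[444.5  43. ] 23.6 [0.5568 0.0905]
[199.   43.2] 22.2 [0.5517 0.3242]
[228.  142.5] 23.6 [0.4604 0.3014]
[414.8 156.5] 23.6 [0.4504 0.1085]
[321.5 161.5] 22.8 [0.4432 0.205 ]
```

View pics/c5.png

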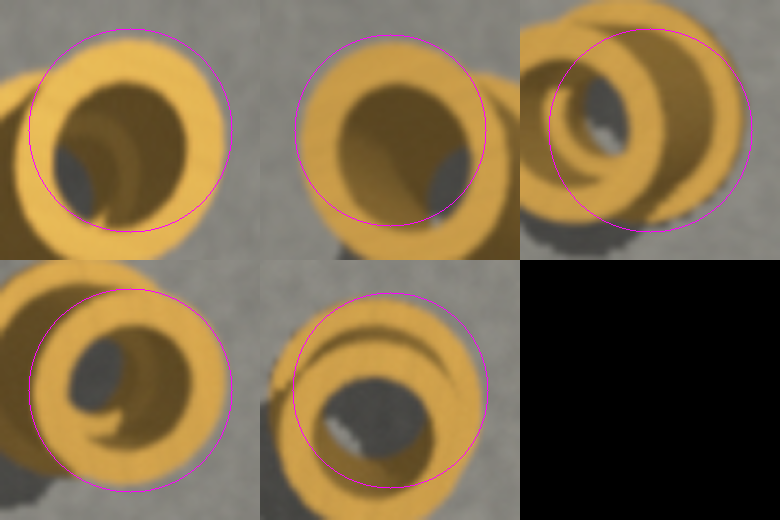

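The crops show the bores. Sleeves at (447,50), (217,138) and (418,155) have a ridge, so they look faulty. Those at (208,50) and (322,170) look clear. The circle fit is off, so I'll use the bore holes inside the bright top ring instead.

```bash
cat >> h.py <<'E'
def sleeves(d,zt=.07,vt=125):
    """bore openings: holes in the bright brass top faces, as ellipses on the plane z=zt"""
    H=np.linalg.inv(d["world_to_cam"])[2,3]-zt; rb=.015*d["fx"]/H
    v=cv2.cvtColor(d["color"],cv2.COLOR_RGB2HSV)[...,2]
    m=((mask(d,"brass")>0)&(v>vt)).astype(np.uint8)*255
    m=cv2.resize(m,None,fx=4,fy=4,interpolation=cv2.INTER_LINEAR); m=(m>127).astype(np.uint8)
    cs,hi=cv2.findContours(m,cv2.RETR_CCOMP,cv2.CHAIN_APPROX_NONE); out=[]
    for c,h in zip(cs,hi[0]):
        if h[3]<0 or len(c)<20: continue
        c=cv2.convexHull(c); (u,w),(a,b),_=cv2.fitEllipse(c) if len(c)>5 else ((0,0),(0,0),0)
        a,b=sorted((a/8,b/8))
        if .8*rb<b<1.35*rb and a>.7*rb:
            uv=np.array([(u+.5)/4-.5,(w+.5)/4-.5]); out.append((uv,(round(a/rb,2),round(b/rb,2)),onplane(d,uv,zt)[:2]))
    return out
def rect(d,c): pass
E
python3 - <<'E'
from h import *
import pickle
d=pickle.load(open("pics/w5.pkl","rb"))
for vt in(110,125,140):
  print(vt)
  for uv,rad,p in sleeves(d,vt=vt): print(np.round(uv,1),rad,np.round(p,4))
# pin tips of w4 expected positions
E
```

```text
110
[319.2 170.6] (np.float64(0.8), np.float64(0.99)) [0.4338 0.2072]
[414.8 155.5] (np.float64(0.93), np.float64(1.0)) [0.4514 0.1086]
[210.1 138.6] (np.float64(0.77), np.float64(1.02)) [0.4639 0.3195]
[203.4  49.2] (np.float64(0.96), np.float64(1.22)) [0.5467 0.3204]
[442.  49.] (np.float64(1.03), np.float64(1.19)) [0.5516 0.0923]
125
[318.6 171.7] (np.float64(0.9), np.float64(0.99)) [0.4327 0.2079]
[414.8 155.8] (np.float64(0.98), np.float64(1.01)) [0.4511 0.1085]
[209.2 139.3] (np.float64(0.88), np.float64(1.05)) [0.4632 0.3205]
[202.8  49.1] (np.float64(1.02), np.float64(1.22)) [0.5468 0.3209]
[442.2  49. ] (np.float64(1.05), np.float64(1.21)) [0.5516 0.0921]
140
[318.  172.2] (np.float64(0.99), np.float64(1.01)) [0.4321 0.2085]
[414.9 155.8] (np.float64(1.0), np.float64(1.04)) [0.4511 0.1084]
[208.9 140.6] (np.float64(0.99), np.float64(1.08)) [0.4619 0.3209]
[202.5  49.5] (np.float64(1.07), np.float64(1.24)) [0.5464 0.3213]
[442.2  48.9] (np.float64(1.08), np.float64(1.23)) [0.5517 0.0921]
```

```bash
python3 - <<'E'
from h import *
for i in range(2):
  say(); d=shot("wrist")
  for uv,rad,p in sleeves(d,vt=140): print(np.round(uv,1),rad,np.round(p,4))
# cross-check with the scene and side cameras
for n in("scene","side"):
  d=shot(n)
  for uv,rad,p in sleeves(d,vt=110): print(n,np.round(uv,1),rad,np.round(p,4))
E
```

```text
t 9.95 tcp [0.4075 0.2042 0.3286] yaw(toolx) deg 1.03 tilt [-0.001 -0.001 -1.   ] F [-0.6 -1.   0.3] open 1.003 q [-0.37  0.37 -0.28  1.94  0.13  0.86 -2.27]
[315.2 172.4] (np.float64(0.98), np.float64(1.02)) [0.4321 0.2084]
[411.8 155.5] (np.float64(0.99), np.float64(1.04)) [0.4511 0.1085]
[205.7 141.1] (np.float64(0.99), np.float64(1.08)) [0.4619 0.3209]
[198.9  50.1] (np.float64(1.07), np.float64(1.25)) [0.5463 0.3212]
[438.5  48.4] (np.float64(1.07), np.float64(1.22)) [0.5518 0.0922]
t 10.0 tcp [0.4078 0.2027 0.3285] yaw(toolx) deg 0.88 tilt [-0.001 -0.002 -1.   ] F [ 0.4 -0.3 -0.3] open 0.999 q [-0.37  0.37 -0.28  1.94  0.13  0.86 -2.27]
[313.5 172.6] (np.float64(0.99), np.float64(1.01)) [0.4321 0.2084]
[410.2 155.6] (np.float64(1.0), np.float64(1.04)) [0.4511 0.1085]
[204.  141.6] (np.float64(0.99), np.float64(1.08)) [0.462  0.3209]
[196.8  50.6] (np.float64(1.07), np.float64(1.25)) [0.5464 0.3211]
[436.5  48.4] (np.float64(1.07), np.float64(1.22)) [0.5518 0.0921]
```

Wrist fixes repeat to 0.1 mm. I'll start with the clear-looking sleeve at (0.432,0.208): hover, check, then grasp.

Request:
drive_tool(commands=[{"dx": 0.012,"dy": -0.003,"dz": 0.04,"wx": 0,"wy": 0,"wz": 0,"claw": 0.8},{"dx": 0.012,"dy": -0.003,"dz": 0.045,"wx": 0,"wy": 0,"wz": 0,"claw": 0.8},{"dx": 0,"dy": 0,"dz": 0.045,"wx": 0,"wy": 0,"wz": 0,"claw": 0.8},{"dx": 0,"dy": 0,"dz": 0.045,"wx": 0,"wy": 0,"wz": 0,"claw": 0.8},{"dx": 0,"dy": 0,"dz": 0.04,"wx": 0,"wy": 0,"wz": 0,"claw": 0.8},{"dx": 0,"dy": 0,"dz": 0,"wx": 0,"wy": 0,"wz": 0,"claw": 0.8},{"dx": 0,"dy": 0,"dz": 0,"wx": 0,"wy": 0,"wz": 0,"claw": 0.8},{"dx": 0,"dy": 0,"dz": 0,"wx": 0,"wy": 0,"wz": 0,"claw": 0.8}])

```text
clock: 10.95
tool_pos: [0.4334, 0.2096, 0.1157]
eef_rot: [1.0, 0.007, 0.002, -0.001]
contact_force: [-0.3, 0.1, -0.4]
opening: 0.798
```

```bash
cat >> h.py <<'E'
def to(*p):
    s=r.get_state(); M=R.from_quat(s["eef_rot"]).as_matrix(); say()
    print("tool-axis shift to",p,":",np.round(M.T@(np.array(p)-s["tool_pos"]),4))
E
python3 -c "
from h import *
to(.432,.2084,.042)"
```

```text
t 10.95 tcp [0.4334 0.2096 0.1157] yaw(toolx) deg 0.79 tilt [ 0.003  0.002 -1.   ] F [-0.3  0.1 -0.4] open 0.798 q [-0.46  0.74 -0.13  2.11  0.3   0.3  -2.41]
tool-axis shift to (0.432, 0.2084, 0.042) : [-0.0017  0.0013  0.0737]
```

Request:
drive_tool(commands=[{"dx": -0.002,"dy": 0.001,"dz": 0.025,"wx": 0,"wy": 0,"wz": 0,"claw": 0.8},{"dx": 0,"dy": 0,"dz": 0.025,"wx": 0,"wy": 0,"wz": 0,"claw": 0.8},{"dx": 0,"dy": 0,"dz": 0.024,"wx": 0,"wy": 0,"wz": 0,"claw": 0.8},{"dx": 0,"dy": 0,"dz": 0,"wx": 0,"wy": 0,"wz": 0,"claw": 0.8},{"dx": 0,"dy": 0,"dz": 0,"wx": 0,"wy": 0,"wz": 0,"claw": 0.3},{"dx": 0,"dy": 0,"dz": 0,"wx": 0,"wy": 0,"wz": 0,"claw": 0.3},{"dx": 0,"dy": 0,"dz": 0,"wx": 0,"wy": 0,"wz": 0,"claw": 0.3},{"dx": 0,"dy": 0,"dz": 0,"wx": 0,"wy": 0,"wz": 0,"claw": 0.3},{"dx": 0,"dy": 0,"dz": 0,"wx": 0,"wy": 0,"wz": 0,"claw": 0.3}], grip_force=20)

```text
clock: 11.85
tool_pos: [0.431, 0.2089, 0.0411]
eef_rot: [1.0, 0.007, 0.001, -0.001]
contact_force: [-0.4, -0.2, 8.9]
opening: 0.522
```

```bash
python3 -c "
from h import *
to(.502,-.1667,.16)"
```

```text
t 11.85 tcp [0.431  0.2089 0.0411] yaw(toolx) deg 0.83 tilt [ 0.002  0.001 -1.   ] F [-0.4 -0.2  8.9] open 0.522 q [-0.52  0.89 -0.05  2.14  0.34  0.11 -2.44]
tool-axis shift to (0.502, -0.1667, 0.16) : [ 0.0659  0.3764 -0.1193]
```

Request:
drive_tool(commands=[{"dx": 0,"dy": 0,"dz": -0.03,"wx": 0,"wy": 0,"wz": 0,"claw": 0.3},{"dx": 0,"dy": 0,"dz": -0.04,"wx": 0,"wy": 0,"wz": 0,"claw": 0.3},{"dx": 0,"dy": 0,"dz": -0.04,"wx": 0,"wy": 0,"wz": 0,"claw": 0.3},{"dx": 0.006,"dy": 0.034,"dz": -0.02,"wx": 0,"wy": 0,"wz": 0,"claw": 0.3},{"dx": 0.006,"dy": 0.034,"dz": 0,"wx": 0,"wy": 0,"wz": 0,"claw": 0.3},{"dx": 0.006,"dy": 0.034,"dz": 0,"wx": 0,"wy": 0,"wz": 0,"claw": 0.3},{"dx": 0.006,"dy": 0.034,"dz": 0,"wx": 0,"wy": 0,"wz": 0,"claw": 0.3},{"dx": 0.006,"dy": 0.034,"dz": 0,"wx": 0,"wy": 0,"wz": 0,"claw": 0.3},{"dx": 0.006,"dy": 0.034,"dz": 0,"wx": 0,"wy": 0,"wz": 0,"claw": 0.3},{"dx": 0.006,"dy": 0.034,"dz": 0,"wx": 0,"wy": 0,"wz": 0,"claw": 0.3},{"dx": 0.006,"dy": 0.034,"dz": 0,"wx": 0,"wy": 0,"wz": 0,"claw": 0.3},{"dx": 0.006,"dy": 0.034,"dz": 0,"wx": 0,"wy": 0,"wz": 0,"claw": 0.3}])

```text
clock: 13.05
tool_pos: [0.4881, -0.0984, 0.1699]
eef_rot: [1.0, 0.007, -0.0, 0.0]
contact_force: [1.3, 1.0, -4.0]
opening: 0.526
```

Request:
drive_tool(commands=[{"dx": 0.006,"dy": 0.034,"dz": 0,"wx": 0,"wy": 0,"wz": 0,"claw": 0.3},{"dx": 0.006,"dy": 0.034,"dz": 0,"wx": 0,"wy": 0,"wz": 0,"claw": 0.3},{"dx": 0,"dy": 0,"dz": 0,"wx": 0,"wy": 0,"wz": 0,"claw": 0.3},{"dx": 0,"dy": 0,"dz": 0,"wx": 0,"wy": 0,"wz": 0,"claw": 0.3},{"dx": 0,"dy": 0,"dz": 0,"wx": 0,"wy": 0,"wz": 0,"claw": 0.3}])

```text
clock: 13.55
tool_pos: [0.5011, -0.1633, 0.1698]
eef_rot: [1.0, 0.008, -0.0, -0.0]
contact_force: [0.2, 0.1, -3.0]
opening: 0.525
```

```bash
python3 -c "
from h import *
to(.501,-.1667,.16)
d=shot('wrist','w6.png')
for c in('red','green'): print(c,rack(d,c))"
```

```text
t 13.55 tcp [ 0.5011 -0.1633  0.1698] yaw(toolx) deg 0.94 tilt [-0.001  0.001 -1.   ] F [ 0.2  0.1 -3. ] open 0.525 q [ 0.43  0.7  -0.33  1.93  0.39  0.58 -1.72]
tool-axis shift to (0.501, -0.1667, 0.16) : [-0.0002  0.0035  0.0098]
red [(0.5156, -0.2647, [227.7, 101.6], 0.89, 35862.0)]
green [(0.5303, -0.1661, [170.4, 98.9], 0.72, 26973.5)]
```

View pics/w6.png

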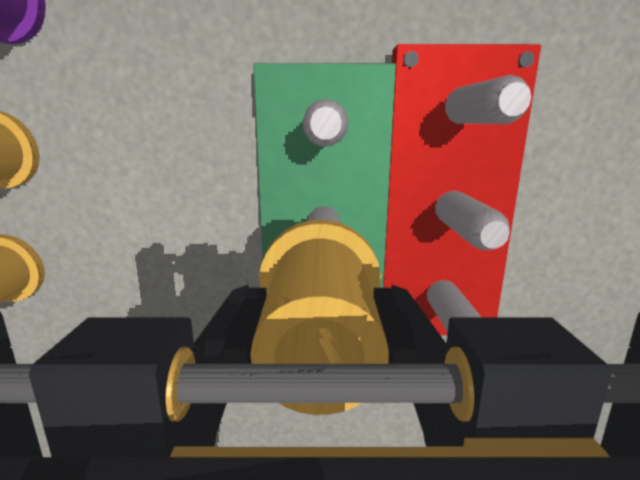

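The sleeve hangs upright in the jaws above green pin 1. Pin 2's tip is clear at (326,122) and the racks are still tight. I'll check the pin fix from the tips.

```bash
python3 - <<'E'
from h import *
d=shot("wrist"); say()
g=cv2.cvtColor(d["color"],cv2.COLOR_RGB2HSV); m=((g[...,1]<40)&(g[...,2]>195)).astype(np.uint8)*255
for k in blobs(m,150):
    (u,v),rr=cv2.minEnclosingCircle(k)
    if v<300: print((round(u),round(v),round(rr,1)),np.round(onplane(d,(u,v),.095),4))
to(.5004,-.1664,.12)
E
```

```text
t 13.65 tcp [ 0.5014 -0.163   0.1698] yaw(toolx) deg 1.0 tilt [-0.     0.001 -1.   ] F [ 0.5 -0.1 -2.2] open 0.526 q [ 0.43  0.7  -0.33  1.93  0.39  0.58 -1.72]
(515, 99, 17.3) [ 0.5903 -0.2653  0.095 ]
(326, 123, 15.8) [ 0.5766 -0.1658  0.095 ]
(495, 234, 13.9) [ 0.5155 -0.2664  0.095 ]
t 13.65 tcp [ 0.5014 -0.163   0.1698] yaw(toolx) deg 1.0 tilt [-0.     0.001 -1.   ] F [ 0.5 -0.1 -2.2] open 0.526 q [ 0.43  0.7  -0.33  1.93  0.39  0.58 -1.72]
tool-axis shift to (0.5004, -0.1664, 0.12) : [-0.0011  0.0035  0.0498]
```

Request:
drive_tool(commands=[{"dx": -0.001,"dy": 0.003,"dz": 0,"wx": 0,"wy": 0,"wz": 0,"claw": 0.3},{"dx": 0,"dy": 0,"dz": 0,"wx": 0,"wy": 0,"wz": 0,"claw": 0.3},{"dx": 0,"dy": 0,"dz": 0.02,"wx": 0,"wy": 0,"wz": 0,"claw": 0.3},{"dx": 0,"dy": 0,"dz": 0.015,"wx": 0,"wy": 0,"wz": 0,"claw": 0.3},{"dx": 0,"dy": 0,"dz": 0.01,"wx": 0,"wy": 0,"wz": 0,"claw": 0.3},{"dx": 0,"dy": 0,"dz": 0.01,"wx": 0,"wy": 0,"wz": 0,"claw": 0.3},{"dx": 0,"dy": 0,"dz": 0,"wx": 0,"wy": 0,"wz": 0,"claw": 0.3}])

```text
clock: 14.35
tool_pos: [0.5001, -0.1674, 0.1137]
eef_rot: [1.0, 0.008, -0.001, -0.0]
contact_force: [-0.2, 0.4, -3.3]
opening: 0.522
```

```bash
python3 -c "
from h import *
to(.5004,-.1666,.062)"
```

```text
t 14.35 tcp [ 0.5001 -0.1674  0.1137] yaw(toolx) deg 0.87 tilt [-0.002  0.    -1.   ] F [-0.2  0.4 -3.3] open 0.522 q [ 0.4   0.79 -0.27  1.97  0.45  0.45 -1.76]
tool-axis shift to (0.5004, -0.1666, 0.062) : [ 0.0004 -0.0007  0.0517]
```

Request:
drive_tool(commands=[{"dx": 0,"dy": -0.0005,"dz": 0.01,"wx": 0,"wy": 0,"wz": 0,"claw": 0.3},{"dx": 0,"dy": 0,"dz": 0.01,"wx": 0,"wy": 0,"wz": 0,"claw": 0.3},{"dx": 0,"dy": 0,"dz": 0.005,"wx": 0,"wy": 0,"wz": 0,"claw": 0.3}])

```text
clock: 14.65
tool_pos: [0.5003, -0.167, 0.0888]
eef_rot: [1.0, 0.007, -0.0, -0.0]
contact_force: [-0.1, -0.3, -3.9]
opening: 0.52
```

Request:
drive_tool(commands=[{"dx": 0,"dy": 0,"dz": 0.01,"wx": 0,"wy": 0,"wz": 0,"claw": 0.3},{"dx": 0,"dy": 0,"dz": 0.01,"wx": 0,"wy": 0,"wz": 0,"claw": 0.3},{"dx": 0,"dy": 0,"dz": 0.003,"wx": 0,"wy": 0,"wz": 0,"claw": 0.3},{"dx": 0,"dy": 0,"dz": 0,"wx": 0,"wy": 0,"wz": 0,"claw": 0.3}])

```text
clock: 15.05
tool_pos: [0.5003, -0.167, 0.066]
eef_rot: [1.0, 0.008, -0.001, -0.0]
contact_force: [-0.3, -0.2, -2.4]
opening: 0.522
```

It went past the faulty stop height with no force, so this one is good. I'll seat it, release, and go look at the next one.

Request:
drive_tool(commands=[{"dx": 0,"dy": 0,"dz": 0.004,"wx": 0,"wy": 0,"wz": 0,"claw": 0.3},{"dx": 0,"dy": 0,"dz": 0,"wx": 0,"wy": 0,"wz": 0,"claw": 0.3},{"dx": 0,"dy": 0,"dz": 0,"wx": 0,"wy": 0,"wz": 0,"claw": 0.72},{"dx": 0,"dy": 0,"dz": 0,"wx": 0,"wy": 0,"wz": 0,"claw": 0.72},{"dx": 0,"dy": 0,"dz": 0,"wx": 0,"wy": 0,"wz": 0,"claw": 0.72},{"dx": 0,"dy": 0,"dz": -0.02,"wx": 0,"wy": 0,"wz": 0,"claw": 0.72},{"dx": 0,"dy": 0,"dz": -0.03,"wx": 0,"wy": 0,"wz": 0,"claw": 0.72},{"dx": 0,"dy": 0,"dz": -0.04,"wx": 0,"wy": 0,"wz": 0,"claw": 0.72},{"dx": 0,"dy": 0,"dz": -0.02,"wx": 0,"wy": 0,"wz": 0,"claw": 0.72}])

```text
clock: 15.95
tool_pos: [0.5018, -0.1673, 0.1757]
eef_rot: [1.0, 0.007, 0.002, 0.0]
contact_force: [0.8, -0.6, 0.4]
opening: 0.719
```

Request:
drive_tool(commands=[{"dx": -0.006,"dy": -0.043,"dz": -0.008,"wx": 0,"wy": 0,"wz": 0,"claw": 0.8},{"dx": -0.006,"dy": -0.043,"dz": -0.008,"wx": 0,"wy": 0,"wz": 0,"claw": 0.8},{"dx": -0.006,"dy": -0.043,"dz": -0.008,"wx": 0,"wy": 0,"wz": 0,"claw": 0.8},{"dx": -0.006,"dy": -0.043,"dz": -0.008,"wx": 0,"wy": 0,"wz": 0,"claw": 0.8},{"dx": -0.006,"dy": -0.043,"dz": -0.008,"wx": 0,"wy": 0,"wz": 0,"claw": 0.8},{"dx": -0.006,"dy": -0.043,"dz": -0.008,"wx": 0,"wy": 0,"wz": 0,"claw": 0.8},{"dx": -0.006,"dy": -0.043,"dz": -0.008,"wx": 0,"wy": 0,"wz": 0,"claw": 0.8},{"dx": -0.006,"dy": -0.043,"dz": -0.008,"wx": 0,"wy": 0,"wz": -0.13,"claw": 0.8},{"dx": 0,"dy": -0.043,"dz": -0.008,"wx": 0,"wy": 0,"wz": -0.13,"claw": 0.8},{"dx": 0.01,"dy": -0.043,"dz": -0.008,"wx": 0,"wy": 0,"wz": -0.13,"claw": 0.8},{"dx": 0,"dy": 0,"dz": 0,"wx": 0,"wy": 0,"wz": -0.13,"claw": 0.8},{"dx": 0,"dy": 0,"dz": 0,"wx": 0,"wy": 0,"wz": 0,"claw": 0.8}])

```text
clock: 17.15
tool_pos: [0.4389, 0.2641, 0.253]
eef_rot: [0.964, 0.266, 0.0, -0.0]
contact_force: [-0.0, -0.5, 0.3]
opening: 0.796
```

```bash
python3 - <<'E'
from h import *
d=shot("wrist")
for uv,rad,p in sleeves(d,vt=140): print(np.round(uv,1),rad,np.round(p,4))
to(.5464,.3211,.1)
d=shot("scene","s6.png")
E
```

```text
[469.8 284.5] (np.float64(0.8), np.float64(0.92)) [0.4511 0.1087]
[556. 202.] (np.float64(0.87), np.float64(1.06)) [0.5517 0.0925]
[275.7 155.6] (np.float64(0.94), np.float64(1.01)) [0.4618 0.3206]
[326.8  60. ] (np.float64(1.07), np.float64(1.19)) [0.5461 0.3215]
t 17.2 tcp [0.4391 0.2624 0.2527] yaw(toolx) deg 30.5 tilt [-0.    -0.001 -1.   ] F [ 0.5 -0.6  0.8] open 0.801 q [-0.33  0.57 -0.48  1.89  0.36  0.77 -2.04]
tool-axis shift to (0.5464, 0.3211, 0.1) : [0.1223 0.0038 0.1526]
```

Request:
drive_tool(commands=[{"dx": 0.03,"dy": 0.001,"dz": 0.038,"wx": 0,"wy": 0,"wz": 0,"claw": 0.8},{"dx": 0.03,"dy": 0.001,"dz": 0.038,"wx": 0,"wy": 0,"wz": 0,"claw": 0.8},{"dx": 0.03,"dy": 0.001,"dz": 0.038,"wx": 0,"wy": 0,"wz": 0,"claw": 0.8},{"dx": 0.03,"dy": 0.001,"dz": 0.03,"wx": 0,"wy": 0,"wz": 0,"claw": 0.8},{"dx": 0,"dy": 0,"dz": 0,"wx": 0,"wy": 0,"wz": 0,"claw": 0.8},{"dx": 0,"dy": 0,"dz": 0,"wx": 0,"wy": 0,"wz": 0,"claw": 0.8},{"dx": 0,"dy": 0,"dz": 0,"wx": 0,"wy": 0,"wz": 0,"claw": 0.8}])

```text
clock: 17.95
tool_pos: [0.5444, 0.3197, 0.1099]
eef_rot: [0.965, 0.264, 0.0, 0.0]
contact_force: [0.5, 0.1, -0.3]
opening: 0.8
```

```bash
python3 -c "
from h import *
to(.5463,.3213,.042)"
```

```text
t 17.95 tcp [0.5444 0.3197 0.1099] yaw(toolx) deg 30.56 tilt [ 0.001 -0.    -1.   ] F [ 0.5  0.1 -0.3] open 0.8 q [-0.4   0.9  -0.38  1.65  0.47  0.69 -2.06]
tool-axis shift to (0.5463, 0.3213, 0.042) : [ 0.0024 -0.0005  0.0679]
```

Request:
drive_tool(commands=[{"dx": 0.0025,"dy": 0,"dz": 0.025,"wx": 0,"wy": 0,"wz": 0,"claw": 0.8},{"dx": 0,"dy": 0,"dz": 0.025,"wx": 0,"wy": 0,"wz": 0,"claw": 0.8},{"dx": 0,"dy": 0,"dz": 0.018,"wx": 0,"wy": 0,"wz": 0,"claw": 0.8},{"dx": 0,"dy": 0,"dz": 0,"wx": 0,"wy": 0,"wz": 0,"claw": 0.8},{"dx": 0,"dy": 0,"dz": 0,"wx": 0,"wy": 0,"wz": 0,"claw": 0.3},{"dx": 0,"dy": 0,"dz": 0,"wx": 0,"wy": 0,"wz": 0,"claw": 0.3},{"dx": 0,"dy": 0,"dz": 0,"wx": 0,"wy": 0,"wz": 0,"claw": 0.3},{"dx": 0,"dy": 0,"dz": 0,"wx": 0,"wy": 0,"wz": 0,"claw": 0.3},{"dx": 0,"dy": 0,"dz": 0,"wx": 0,"wy": 0,"wz": 0,"claw": 0.3}])

```text
clock: 18.85
tool_pos: [0.5474, 0.3223, 0.0421]
eef_rot: [0.965, 0.264, 0.001, -0.0]
contact_force: [-2.1, -0.3, 7.2]
opening: 0.525
```

Request:
drive_tool(commands=[{"dx": 0,"dy": 0,"dz": -0.03,"wx": 0,"wy": 0,"wz": 0,"claw": 0.3},{"dx": 0,"dy": 0,"dz": -0.04,"wx": 0,"wy": 0,"wz": 0,"claw": 0.3},{"dx": 0,"dy": 0,"dz": -0.04,"wx": 0,"wy": 0,"wz": 0,"claw": 0.3},{"dx": -0.02,"dy": 0.0395,"dz": -0.02,"wx": 0,"wy": 0,"wz": 0,"claw": 0.3},{"dx": -0.02,"dy": 0.0395,"dz": 0,"wx": 0,"wy": 0,"wz": 0,"claw": 0.3},{"dx": -0.02,"dy": 0.0395,"dz": 0,"wx": 0,"wy": 0,"wz": 0,"claw": 0.3},{"dx": -0.02,"dy": 0.0395,"dz": 0,"wx": 0,"wy": 0,"wz": 0,"claw": 0.3},{"dx": -0.02,"dy": 0.0395,"dz": 0,"wx": 0,"wy": 0,"wz": 0,"claw": 0.3},{"dx": -0.02,"dy": 0.0395,"dz": 0,"wx": 0,"wy": 0,"wz": 0,"claw": 0.3},{"dx": -0.02,"dy": 0.0395,"dz": 0,"wx": 0,"wy": 0,"wz": 0,"claw": 0.3},{"dx": -0.02,"dy": 0.0395,"dz": 0,"wx": 0,"wy": 0,"wz": 0,"claw": 0.3},{"dx": 0,"dy": 0,"dz": 0,"wx": 0,"wy": 0,"wz": 0.13,"claw": 0.3}])

```text
clock: 20.05
tool_pos: [0.5691, -0.043, 0.1697]
eef_rot: [0.981, 0.193, -0.002, 0.003]
contact_force: [0.3, 0.2, -2.9]
opening: 0.521
```

Request:
drive_tool(commands=[{"dx": 0,"dy": 0,"dz": 0,"wx": 0,"wy": 0,"wz": 0.13,"claw": 0.3},{"dx": 0,"dy": 0,"dz": 0,"wx": 0,"wy": 0,"wz": 0.13,"claw": 0.3},{"dx": 0,"dy": 0,"dz": 0,"wx": 0,"wy": 0,"wz": 0.13,"claw": 0.3},{"dx": 0,"dy": 0.03,"dz": 0,"wx": 0,"wy": 0,"wz": 0,"claw": 0.3},{"dx": 0,"dy": 0.04,"dz": 0,"wx": 0,"wy": 0,"wz": 0,"claw": 0.3},{"dx": 0,"dy": 0.04,"dz": 0,"wx": 0,"wy": 0,"wz": 0,"claw": 0.3},{"dx": 0,"dy": 0,"dz": 0,"wx": 0,"wy": 0,"wz": 0,"claw": 0.3},{"dx": 0,"dy": 0,"dz": 0,"wx": 0,"wy": 0,"wz": 0,"claw": 0.3}])

```text
clock: 20.85
tool_pos: [0.5711, -0.1432, 0.1704]
eef_rot: [1.0, 0.006, -0.0, 0.0]
contact_force: [0.2, 1.0, -2.7]
opening: 0.519
```

```bash
python3 -c "
from h import *
to(.5766,-.1658,.116)
d=shot('wrist','w7.png')"
```

```text
t 20.85 tcp [ 0.5711 -0.1432  0.1704] yaw(toolx) deg 0.67 tilt [-0.001 -0.    -1.   ] F [ 0.2  1.  -2.7] open 0.519 q [ 0.37  0.76 -0.35  1.75  0.38  0.7  -1.74]
tool-axis shift to (0.5766, -0.1658, 0.116) : [0.0053 0.0227 0.0544]
```

Request:
drive_tool(commands=[{"dx": 0.006,"dy": 0.0225,"dz": 0,"wx": 0,"wy": 0,"wz": 0,"claw": 0.3},{"dx": 0,"dy": 0,"dz": 0,"wx": 0,"wy": 0,"wz": 0,"claw": 0.3},{"dx": 0,"dy": 0,"dz": 0.015,"wx": 0,"wy": 0,"wz": 0,"claw": 0.3},{"dx": 0,"dy": 0,"dz": 0.015,"wx": 0,"wy": 0,"wz": 0,"claw": 0.3},{"dx": 0,"dy": 0,"dz": 0.01,"wx": 0,"wy": 0,"wz": 0,"claw": 0.3},{"dx": 0,"dy": 0,"dz": 0.01,"wx": 0,"wy": 0,"wz": 0,"claw": 0.3},{"dx": 0,"dy": 0,"dz": 0,"wx": 0,"wy": 0,"wz": 0,"claw": 0.3}])

```text
clock: 21.6
tool_pos: [0.5773, -0.1632, 0.1195]
eef_rot: [1.0, 0.008, -0.001, -0.0]
contact_force: [-0.1, 0.2, -2.3]
opening: 0.519
```

```bash
python3 -c "
from h import *
to(.5777,-.1658,.062)"
```

```text
t 21.6 tcp [ 0.5773 -0.1632  0.1195] yaw(toolx) deg 0.91 tilt [-0.002  0.001 -1.   ] F [-0.1  0.2 -2.3] open 0.519 q [ 0.38  0.84 -0.32  1.74  0.41  0.63 -1.74]
tool-axis shift to (0.5777, -0.1658, 0.062) : [0.0004 0.0026 0.0575]
```

Request:
drive_tool(commands=[{"dx": 0,"dy": 0.0025,"dz": 0,"wx": 0,"wy": 0,"wz": 0,"claw": 0.3},{"dx": 0,"dy": 0,"dz": 0.01,"wx": 0,"wy": 0,"wz": 0,"claw": 0.3},{"dx": 0,"dy": 0,"dz": 0.01,"wx": 0,"wy": 0,"wz": 0,"claw": 0.3},{"dx": 0,"dy": 0,"dz": 0.005,"wx": 0,"wy": 0,"wz": 0,"claw": 0.3}])

```text
clock: 22.0
tool_pos: [0.5776, -0.1666, 0.0945]
eef_rot: [1.0, 0.007, -0.001, -0.0]
contact_force: [-0.3, 0.3, -3.1]
opening: 0.521
```

Request:
drive_tool(commands=[{"dx": 0,"dy": 0,"dz": 0.01,"wx": 0,"wy": 0,"wz": 0,"claw": 0.3},{"dx": 0,"dy": 0,"dz": 0.01,"wx": 0,"wy": 0,"wz": 0,"claw": 0.3},{"dx": 0,"dy": 0,"dz": 0.01,"wx": 0,"wy": 0,"wz": 0,"claw": 0.3},{"dx": 0,"dy": 0,"dz": 0,"wx": 0,"wy": 0,"wz": 0,"claw": 0.3}])

```text
clock: 22.4
tool_pos: [0.577, -0.1663, 0.064]
eef_rot: [1.0, 0.008, -0.001, -0.0]
contact_force: [0.1, 0.4, -3.3]
opening: 0.523
```

The second sleeve also went down freely, so it is good. I'll release it and go look at the sleeve at (0.552,0.092).

Request:
drive_tool(commands=[{"dx": 0,"dy": 0,"dz": 0.002,"wx": 0,"wy": 0,"wz": 0,"claw": 0.3},{"dx": 0,"dy": 0,"dz": 0,"wx": 0,"wy": 0,"wz": 0,"claw": 0.72},{"dx": 0,"dy": 0,"dz": 0,"wx": 0,"wy": 0,"wz": 0,"claw": 0.72},{"dx": 0,"dy": 0,"dz": 0,"wx": 0,"wy": 0,"wz": 0,"claw": 0.72},{"dx": 0,"dy": 0,"dz": -0.02,"wx": 0,"wy": 0,"wz": 0,"claw": 0.72},{"dx": 0,"dy": 0,"dz": -0.03,"wx": 0,"wy": 0,"wz": 0,"claw": 0.72},{"dx": 0,"dy": 0,"dz": -0.04,"wx": 0,"wy": 0,"wz": 0,"claw": 0.72},{"dx": 0,"dy": 0,"dz": -0.02,"wx": 0,"wy": 0,"wz": 0,"claw": 0.72}])

```text
clock: 23.2
tool_pos: [0.5797, -0.1667, 0.1773]
eef_rot: [1.0, 0.007, 0.002, 0.0]
contact_force: [0.5, 0.4, 0.8]
opening: 0.72
```

Request:
drive_tool(commands=[{"dx": -0.0195,"dy": -0.036,"dz": -0.011,"wx": 0,"wy": 0,"wz": 0,"claw": 0.8},{"dx": -0.0195,"dy": -0.036,"dz": -0.011,"wx": 0,"wy": 0,"wz": 0,"claw": 0.8},{"dx": -0.0195,"dy": -0.036,"dz": -0.011,"wx": 0,"wy": 0,"wz": 0,"claw": 0.8},{"dx": -0.0195,"dy": -0.036,"dz": -0.011,"wx": 0,"wy": 0,"wz": 0,"claw": 0.8},{"dx": -0.0195,"dy": -0.036,"dz": -0.011,"wx": 0,"wy": 0,"wz": 0,"claw": 0.8},{"dx": -0.0195,"dy": -0.036,"dz": -0.011,"wx": 0,"wy": 0,"wz": 0,"claw": 0.8},{"dx": -0.0195,"dy": -0.036,"dz": -0.011,"wx": 0,"wy": 0,"wz": 0,"claw": 0.8},{"dx": 0,"dy": 0,"dz": 0,"wx": 0,"wy": 0,"wz": 0,"claw": 0.8},{"dx": 0,"dy": 0,"dz": 0,"wx": 0,"wy": 0,"wz": 0,"claw": 0.8}])

```text
clock: 24.1
tool_pos: [0.438, 0.084, 0.2514]
eef_rot: [1.0, 0.009, 0.001, 0.0]
contact_force: [0.4, -0.0, 0.1]
opening: 0.804
```

```bash
python3 - <<'E'
from h import *
d=shot("wrist")
for uv,rad,p in sleeves(d,vt=140): print(np.round(uv,1),rad,np.round(p,4))
for c in('red','green'): print(c,rack(d,c))
to(.5517,.0922,.1)
E
```

```text
[291.  197.7] (np.float64(0.95), np.float64(0.98)) [0.4512 0.1082]
[296.4 181.3] (np.float64(0.96), np.float64(1.17)) [0.4653 0.1035]
[ 40.3 181.1] (np.float64(0.88), np.float64(1.09)) [0.4619 0.3211]
[311.5  69.5] (np.float64(1.04), np.float64(1.12)) [0.5529 0.0915]
red []
green [(0.5017, -0.1611, [226.9, 107.8], 0.84, 26592.0)]
t 24.15 tcp [0.4383 0.0828 0.251 ] yaw(toolx) deg 0.83 tilt [ 0.001 -0.001 -1.   ] F [ 0.1  0.2 -0.6] open 0.799 q [-0.04  0.48 -0.37  2.07  0.29  0.64 -2.16]
tool-axis shift to (0.5517, 0.0922, 0.1) : [ 0.1133 -0.0078  0.1511]
```

Request:
drive_tool(commands=[{"dx": 0.03,"dy": -0.002,"dz": 0.038,"wx": 0,"wy": 0,"wz": 0,"claw": 0.8},{"dx": 0.03,"dy": -0.002,"dz": 0.038,"wx": 0,"wy": 0,"wz": 0,"claw": 0.8},{"dx": 0.03,"dy": -0.002,"dz": 0.038,"wx": 0,"wy": 0,"wz": 0,"claw": 0.8},{"dx": 0.024,"dy": -0.0015,"dz": 0.03,"wx": 0,"wy": 0,"wz": 0,"claw": 0.8},{"dx": 0,"dy": 0,"dz": 0,"wx": 0,"wy": 0,"wz": 0,"claw": 0.8},{"dx": 0,"dy": 0,"dz": 0,"wx": 0,"wy": 0,"wz": 0,"claw": 0.8},{"dx": 0,"dy": 0,"dz": 0,"wx": 0,"wy": 0,"wz": 0,"claw": 0.8}])

```text
clock: 24.85
tool_pos: [0.5515, 0.0917, 0.1077]
eef_rot: [1.0, 0.007, 0.0, 0.0]
contact_force: [0.4, 0.4, 0.4]
opening: 0.8
```

```bash
python3 -c "
from h import *
to(.5523,.0918,.042)"
```

```text
t 24.85 tcp [0.5515 0.0917 0.1077] yaw(toolx) deg 0.79 tilt [ 0. -0. -1.] F [0.4 0.4 0.4] open 0.8 q [-0.09  0.82 -0.26  1.88  0.41  0.5  -2.2 ]
tool-axis shift to (0.5523, 0.0918, 0.042) : [ 0.0008 -0.0001  0.0657]
```

Request:
drive_tool(commands=[{"dx": 0.001,"dy": 0,"dz": 0.025,"wx": 0,"wy": 0,"wz": 0,"claw": 0.8},{"dx": 0,"dy": 0,"dz": 0.025,"wx": 0,"wy": 0,"wz": 0,"claw": 0.8},{"dx": 0,"dy": 0,"dz": 0.016,"wx": 0,"wy": 0,"wz": 0,"claw": 0.8},{"dx": 0,"dy": 0,"dz": 0,"wx": 0,"wy": 0,"wz": 0,"claw": 0.8},{"dx": 0,"dy": 0,"dz": 0,"wx": 0,"wy": 0,"wz": 0,"claw": 0.3},{"dx": 0,"dy": 0,"dz": 0,"wx": 0,"wy": 0,"wz": 0,"claw": 0.3},{"dx": 0,"dy": 0,"dz": 0,"wx": 0,"wy": 0,"wz": 0,"claw": 0.3},{"dx": 0,"dy": 0,"dz": 0,"wx": 0,"wy": 0,"wz": 0,"claw": 0.3},{"dx": 0,"dy": 0,"dz": 0,"wx": 0,"wy": 0,"wz": 0,"claw": 0.3}])

```text
clock: 25.75
tool_pos: [0.5535, 0.0927, 0.0419]
eef_rot: [1.0, 0.007, 0.001, -0.0]
contact_force: [-0.9, -0.7, 7.7]
opening: 0.518
```

Request:
drive_tool(commands=[{"dx": 0,"dy": 0,"dz": -0.03,"wx": 0,"wy": 0,"wz": 0,"claw": 0.3},{"dx": 0,"dy": 0,"dz": -0.04,"wx": 0,"wy": 0,"wz": 0,"claw": 0.3},{"dx": 0,"dy": 0,"dz": -0.04,"wx": 0,"wy": 0,"wz": 0,"claw": 0.3},{"dx": 0.0037,"dy": 0.0397,"dz": -0.02,"wx": 0,"wy": 0,"wz": 0,"claw": 0.3},{"dx": 0.0037,"dy": 0.0397,"dz": 0,"wx": 0,"wy": 0,"wz": 0,"claw": 0.3},{"dx": 0.0037,"dy": 0.0397,"dz": 0,"wx": 0,"wy": 0,"wz": 0,"claw": 0.3},{"dx": 0.0037,"dy": 0.0397,"dz": 0,"wx": 0,"wy": 0,"wz": 0,"claw": 0.3},{"dx": 0.0037,"dy": 0.0397,"dz": 0,"wx": 0,"wy": 0,"wz": 0,"claw": 0.3},{"dx": 0.0037,"dy": 0.0397,"dz": 0,"wx": 0,"wy": 0,"wz": 0,"claw": 0.3},{"dx": 0.0037,"dy": 0.0397,"dz": 0,"wx": 0,"wy": 0,"wz": 0,"claw": 0.3},{"dx": 0.0037,"dy": 0.0397,"dz": 0,"wx": 0,"wy": 0,"wz": 0,"claw": 0.3},{"dx": 0.0037,"dy": 0.0397,"dz": 0,"wx": 0,"wy": 0,"wz": 0,"claw": 0.3}])

```text
clock: 26.95
tool_pos: [0.5905, -0.2658, 0.1703]
eef_rot: [1.0, 0.007, -0.001, -0.0]
contact_force: [-0.5, 0.0, -3.9]
opening: 0.519
```

Request:
drive_tool(commands=[{"dx": 0,"dy": 0,"dz": 0,"wx": 0,"wy": 0,"wz": 0,"claw": 0.3},{"dx": 0,"dy": 0,"dz": 0,"wx": 0,"wy": 0,"wz": 0,"claw": 0.3},{"dx": 0,"dy": 0,"dz": 0,"wx": 0,"wy": 0,"wz": 0,"claw": 0.3}])

```text
clock: 27.25
tool_pos: [0.5911, -0.2624, 0.1704]
eef_rot: [1.0, 0.008, -0.0, -0.001]
contact_force: [0.5, 0.2, -3.8]
opening: 0.519
```

```bash
python3 -c "
from h import *
to(.5903,-.2653,.12)"
```

```text
t 27.25 tcp [ 0.5911 -0.2624  0.1704] yaw(toolx) deg 0.95 tilt [-0.001  0.002 -1.   ] F [ 0.5  0.2 -3.8] open 0.519 q [ 0.56  0.83 -0.41  1.56  0.41  0.83 -1.56]
tool-axis shift to (0.5903, -0.2653, 0.12) : [-0.0008  0.003   0.0504]
```

Request:
drive_tool(commands=[{"dx": 0.0005,"dy": 0.003,"dz": 0,"wx": 0,"wy": 0,"wz": 0,"claw": 0.3},{"dx": 0,"dy": 0,"dz": 0.015,"wx": 0,"wy": 0,"wz": 0,"claw": 0.3},{"dx": 0,"dy": 0,"dz": 0.015,"wx": 0,"wy": 0,"wz": 0,"claw": 0.3},{"dx": 0,"dy": 0,"dz": 0.01,"wx": 0,"wy": 0,"wz": 0,"claw": 0.3},{"dx": 0,"dy": 0,"dz": 0.01,"wx": 0,"wy": 0,"wz": 0,"claw": 0.3},{"dx": 0,"dy": 0,"dz": 0.005,"wx": 0,"wy": 0,"wz": 0,"claw": 0.3},{"dx": 0,"dy": 0,"dz": 0,"wx": 0,"wy": 0,"wz": 0,"claw": 0.3}])

```text
clock: 27.95
tool_pos: [0.5915, -0.2668, 0.1146]
eef_rot: [1.0, 0.008, -0.001, -0.0]
contact_force: [-0.8, -0.5, -3.0]
opening: 0.521
```

Request:
drive_tool(commands=[{"dx": 0,"dy": 0,"dz": 0.005,"wx": 0,"wy": 0,"wz": 0,"claw": 0.3},{"dx": 0,"dy": 0,"dz": 0,"wx": 0,"wy": 0,"wz": 0,"claw": 0.3}])

```text
clock: 28.15
tool_pos: [0.5919, -0.267, 0.1105]
eef_rot: [1.0, 0.007, -0.0, -0.0]
contact_force: [-0.5, 0.4, -3.8]
opening: 0.52
```

Request:
drive_tool(commands=[{"dx": 0,"dy": 0,"dz": 0.005,"wx": 0,"wy": 0,"wz": 0,"claw": 0.3},{"dx": 0,"dy": 0,"dz": 0,"wx": 0,"wy": 0,"wz": 0,"claw": 0.3}])

```text
clock: 28.35
tool_pos: [0.5922, -0.2664, 0.1057]
eef_rot: [1.0, 0.008, 0.0, -0.0]
contact_force: [-0.1, 2.5, -2.7]
opening: 0.527
```

Request:
drive_tool(commands=[{"dx": -0.0005,"dy": -0.001,"dz": 0.003,"wx": 0,"wy": 0,"wz": 0,"claw": 0.3},{"dx": 0,"dy": 0,"dz": 0,"wx": 0,"wy": 0,"wz": 0,"claw": 0.3}])

```text
clock: 28.55
tool_pos: [0.592, -0.2651, 0.103]
eef_rot: [1.0, 0.008, 0.001, -0.0]
contact_force: [0.1, 2.6, 0.2]
opening: 0.522
```

Request:
drive_tool(commands=[{"dx": 0,"dy": 0,"dz": 0.003,"wx": 0,"wy": 0,"wz": 0,"claw": 0.3},{"dx": 0,"dy": 0,"dz": 0,"wx": 0,"wy": 0,"wz": 0,"claw": 0.3}])

```text
clock: 28.75
tool_pos: [0.5925, -0.2651, 0.1021]
eef_rot: [1.0, 0.008, 0.001, -0.0]
contact_force: [-2.9, 5.0, 13.5]
opening: 0.523
```

Request:
drive_tool(commands=[{"dx": 0,"dy": 0,"dz": 0.002,"wx": 0,"wy": 0,"wz": 0,"claw": 0.3},{"dx": 0,"dy": 0,"dz": 0,"wx": 0,"wy": 0,"wz": 0,"claw": 0.3}])

```text
clock: 28.95
tool_pos: [0.593, -0.2651, 0.1015]
eef_rot: [1.0, 0.008, 0.002, 0.0]
contact_force: [-4.5, 4.7, 21.9]
opening: 0.523
```

It stopped with its underside ~42 mm above the slab, with the vertical force rising to 22 N. It is faulty, as predicted. I'll relieve the push, release, and look at the sleeve at (0.451,0.1085).

Request:
drive_tool(commands=[{"dx": -0.001,"dy": 0,"dz": -0.003,"wx": 0,"wy": 0,"wz": 0,"claw": 0.3},{"dx": 0,"dy": 0,"dz": 0,"wx": 0,"wy": 0,"wz": 0,"claw": 0.3},{"dx": 0,"dy": 0,"dz": 0,"wx": 0,"wy": 0,"wz": 0,"claw": 0.72},{"dx": 0,"dy": 0,"dz": 0,"wx": 0,"wy": 0,"wz": 0,"claw": 0.72},{"dx": 0,"dy": 0,"dz": 0,"wx": 0,"wy": 0,"wz": 0,"claw": 0.72},{"dx": 0,"dy": 0,"dz": -0.02,"wx": 0,"wy": 0,"wz": 0,"claw": 0.72},{"dx": 0,"dy": 0,"dz": -0.03,"wx": 0,"wy": 0,"wz": 0,"claw": 0.72},{"dx": 0,"dy": 0,"dz": -0.04,"wx": 0,"wy": 0,"wz": 0,"claw": 0.72},{"dx": 0,"dy": 0,"dz": -0.04,"wx": 0,"wy": 0,"wz": 0,"claw": 0.72}])

```text
clock: 29.85
tool_pos: [0.5895, -0.2669, 0.2312]
eef_rot: [1.0, 0.007, -0.001, 0.0]
contact_force: [1.3, 0.4, -0.3]
opening: 0.719
```

Request:
drive_tool(commands=[{"dx": -0.0207,"dy": -0.0414,"dz": 0,"wx": 0,"wy": 0,"wz": 0,"claw": 0.8},{"dx": -0.0207,"dy": -0.0414,"dz": 0,"wx": 0,"wy": 0,"wz": 0,"claw": 0.8},{"dx": -0.0207,"dy": -0.0414,"dz": 0,"wx": 0,"wy": 0,"wz": 0,"claw": 0.8},{"dx": -0.0207,"dy": -0.0414,"dz": 0,"wx": 0,"wy": 0,"wz": 0,"claw": 0.8},{"dx": -0.0207,"dy": -0.0414,"dz": 0,"wx": 0,"wy": 0,"wz": 0,"claw": 0.8},{"dx": -0.0207,"dy": -0.0414,"dz": 0,"wx": 0,"wy": 0,"wz": 0,"claw": 0.8},{"dx": -0.0207,"dy": -0.0414,"dz": 0,"wx": 0,"wy": 0,"wz": 0,"claw": 0.8},{"dx": -0.0207,"dy": -0.0414,"dz": 0,"wx": 0,"wy": 0,"wz": 0,"claw": 0.8},{"dx": -0.0207,"dy": -0.0414,"dz": 0,"wx": 0,"wy": 0,"wz": 0,"claw": 0.8},{"dx": 0,"dy": 0,"dz": 0,"wx": 0,"wy": 0,"wz": 0,"claw": 0.8},{"dx": 0,"dy": 0,"dz": 0,"wx": 0,"wy": 0,"wz": 0,"claw": 0.8}])

```text
clock: 30.95
tool_pos: [0.3984, 0.104, 0.2307]
eef_rot: [1.0, 0.009, 0.0, 0.0]
contact_force: [1.1, -1.4, -0.6]
opening: 0.799
```

```bash
python3 - <<'E'
from h import *
d=shot("wrist","w8.png")
for uv,rad,p in sleeves(d,vt=140): print(np.round(uv,1),rad,np.round(p,4))
to(.4511,.1085,.1)
d=shot("scene","s8.png")
for uv,rad,p in sleeves(d,vt=110): print('scene',np.round(uv,1),rad,np.round(p,4))
E
```

```text
[314.3 152.7] (np.float64(1.0), np.float64(1.03)) [0.4511 0.1082]
[ 36.3 133.5] (np.float64(0.94), np.float64(1.17)) [0.4619 0.3209]
t 31.0 tcp [0.3989 0.1028 0.2306] yaw(toolx) deg 0.82 tilt [ 0.    -0.001 -1.   ] F [-0.1  0.2  0.5] open 0.798 q [-0.1   0.48 -0.39  2.19  0.35  0.53 -2.31]
tool-axis shift to (0.4511, 0.1085, 0.1) : [ 0.0522 -0.0051  0.1306]
```

View pics/s8.png

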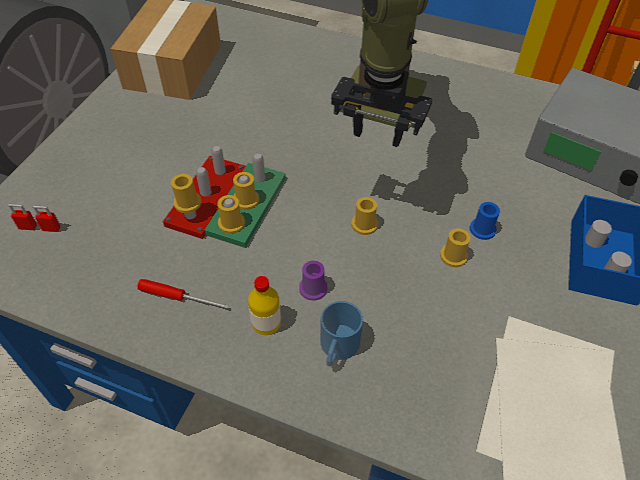

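The view shows two sleeves seated on the green rack (229,212) and (243,188), and one standing high on the red rack (184,192). Two are left on the desk at (365,215) and (456,247). The bystanders have not moved.

Request:
drive_tool(commands=[{"dx": 0.018,"dy": -0.002,"dz": 0.043,"wx": 0,"wy": 0,"wz": 0,"claw": 0.8},{"dx": 0.018,"dy": -0.002,"dz": 0.043,"wx": 0,"wy": 0,"wz": 0,"claw": 0.8},{"dx": 0.017,"dy": -0.001,"dz": 0.04,"wx": 0,"wy": 0,"wz": 0,"claw": 0.8},{"dx": 0,"dy": 0,"dz": 0,"wx": 0,"wy": 0,"wz": 0,"claw": 0.8},{"dx": 0,"dy": 0,"dz": 0,"wx": 0,"wy": 0,"wz": 0,"claw": 0.8},{"dx": 0,"dy": 0,"dz": 0,"wx": 0,"wy": 0,"wz": 0,"claw": 0.8}])

```text
clock: 31.65
tool_pos: [0.4518, 0.1086, 0.1063]
eef_rot: [1.0, 0.007, 0.001, -0.0]
contact_force: [1.0, -0.5, -0.3]
opening: 0.801
```

```bash
python3 -c "
from h import *
to(.4511,.1083,.042)"
```

```text
t 31.65 tcp [0.4518 0.1086 0.1063] yaw(toolx) deg 0.75 tilt [ 0.002  0.    -1.   ] F [ 1.  -0.5 -0.3] open 0.801 q [-0.21  0.76 -0.2   2.16  0.53  0.27 -2.42]
tool-axis shift to (0.4511, 0.1083, 0.042) : [-0.0008  0.0003  0.0643]
```

Request:
drive_tool(commands=[{"dx": -0.001,"dy": 0,"dz": 0.025,"wx": 0,"wy": 0,"wz": 0,"claw": 0.8},{"dx": 0,"dy": 0,"dz": 0.025,"wx": 0,"wy": 0,"wz": 0,"claw": 0.8},{"dx": 0,"dy": 0,"dz": 0.014,"wx": 0,"wy": 0,"wz": 0,"claw": 0.8},{"dx": 0,"dy": 0,"dz": 0,"wx": 0,"wy": 0,"wz": 0,"claw": 0.8},{"dx": 0,"dy": 0,"dz": 0,"wx": 0,"wy": 0,"wz": 0,"claw": 0.3},{"dx": 0,"dy": 0,"dz": 0,"wx": 0,"wy": 0,"wz": 0,"claw": 0.3},{"dx": 0,"dy": 0,"dz": 0,"wx": 0,"wy": 0,"wz": 0,"claw": 0.3},{"dx": 0,"dy": 0,"dz": 0,"wx": 0,"wy": 0,"wz": 0,"claw": 0.3},{"dx": 0,"dy": 0,"dz": 0,"wx": 0,"wy": 0,"wz": 0,"claw": 0.3}])

```text
clock: 32.55
tool_pos: [0.4511, 0.1093, 0.0418]
eef_rot: [1.0, 0.007, 0.001, -0.0]
contact_force: [-0.3, -0.6, 8.1]
opening: 0.522
```

Request:
drive_tool(commands=[{"dx": 0,"dy": 0,"dz": -0.03,"wx": 0,"wy": 0,"wz": 0,"claw": 0.3},{"dx": 0,"dy": 0,"dz": -0.04,"wx": 0,"wy": 0,"wz": 0,"claw": 0.3},{"dx": 0,"dy": 0,"dz": -0.04,"wx": 0,"wy": 0,"wz": 0,"claw": 0.3},{"dx": 0.0066,"dy": 0.0417,"dz": -0.02,"wx": 0,"wy": 0,"wz": 0,"claw": 0.3},{"dx": 0.0066,"dy": 0.0417,"dz": 0,"wx": 0,"wy": 0,"wz": 0,"claw": 0.3},{"dx": 0.0066,"dy": 0.0417,"dz": 0,"wx": 0,"wy": 0,"wz": 0,"claw": 0.3},{"dx": 0.0066,"dy": 0.0417,"dz": 0,"wx": 0,"wy": 0,"wz": 0,"claw": 0.3},{"dx": 0.0066,"dy": 0.0417,"dz": 0,"wx": 0,"wy": 0,"wz": 0,"claw": 0.3},{"dx": 0.0066,"dy": 0.0417,"dz": 0,"wx": 0,"wy": 0,"wz": 0,"claw": 0.3},{"dx": 0.0066,"dy": 0.0417,"dz": 0,"wx": 0,"wy": 0,"wz": 0,"claw": 0.3},{"dx": 0.0066,"dy": 0.0417,"dz": 0,"wx": 0,"wy": 0,"wz": 0,"claw": 0.3},{"dx": 0.0066,"dy": 0.0417,"dz": 0,"wx": 0,"wy": 0,"wz": 0,"claw": 0.3}])

```text
clock: 33.75
tool_pos: [0.5145, -0.2669, 0.1705]
eef_rot: [1.0, 0.007, -0.001, -0.0]
contact_force: [1.3, 0.0, -3.3]
opening: 0.524
```

Request:
drive_tool(commands=[{"dx": 0,"dy": 0,"dz": 0,"wx": 0,"wy": 0,"wz": 0,"claw": 0.3},{"dx": 0,"dy": 0,"dz": 0,"wx": 0,"wy": 0,"wz": 0,"claw": 0.3},{"dx": 0,"dy": 0,"dz": 0,"wx": 0,"wy": 0,"wz": 0,"claw": 0.3},{"dx": 0,"dy": 0,"dz": 0,"wx": 0,"wy": 0,"wz": 0,"claw": 0.3}])

```text
clock: 34.15
tool_pos: [0.5154, -0.2632, 0.1708]
eef_rot: [1.0, 0.009, -0.0, -0.0]
contact_force: [0.2, -0.5, -3.1]
opening: 0.522
```

```bash
python3 -c "
from h import *
to(.5154,-.2661,.12)"
```

```text
t 34.15 tcp [ 0.5154 -0.2632  0.1708] yaw(toolx) deg 1.0 tilt [-0.001  0.001 -1.   ] F [ 0.2 -0.5 -3.1] open 0.522 q [ 0.67  0.77 -0.48  1.77  0.51  0.73 -1.64]
tool-axis shift to (0.5154, -0.2661, 0.12) : [0.     0.003  0.0508]
```

Request:
drive_tool(commands=[{"dx": 0,"dy": 0.002,"dz": 0,"wx": 0,"wy": 0,"wz": 0,"claw": 0.3},{"dx": 0,"dy": 0,"dz": 0.015,"wx": 0,"wy": 0,"wz": 0,"claw": 0.3},{"dx": 0,"dy": 0,"dz": 0.015,"wx": 0,"wy": 0,"wz": 0,"claw": 0.3},{"dx": 0,"dy": 0,"dz": 0.01,"wx": 0,"wy": 0,"wz": 0,"claw": 0.3},{"dx": 0,"dy": 0,"dz": 0.01,"wx": 0,"wy": 0,"wz": 0,"claw": 0.3},{"dx": 0,"dy": 0,"dz": 0.01,"wx": 0,"wy": 0,"wz": 0,"claw": 0.3},{"dx": 0,"dy": 0,"dz": 0,"wx": 0,"wy": 0,"wz": 0,"claw": 0.3}])

```text
clock: 34.85
tool_pos: [0.5148, -0.2666, 0.1095]
eef_rot: [1.0, 0.008, -0.001, -0.0]
contact_force: [-0.4, -0.9, -4.0]
opening: 0.52
```

Request:
drive_tool(commands=[{"dx": 0,"dy": 0,"dz": 0.006,"wx": 0,"wy": 0,"wz": 0,"claw": 0.3},{"dx": 0,"dy": 0,"dz": 0,"wx": 0,"wy": 0,"wz": 0,"claw": 0.3}])

```text
clock: 35.05
tool_pos: [0.5156, -0.2666, 0.1045]
eef_rot: [1.0, 0.008, 0.0, -0.0]
contact_force: [0.4, 0.6, -3.1]
opening: 0.524
```

Request:
drive_tool(commands=[{"dx": 0,"dy": 0,"dz": 0.004,"wx": 0,"wy": 0,"wz": 0,"claw": 0.3},{"dx": 0,"dy": 0,"dz": 0,"wx": 0,"wy": 0,"wz": 0,"claw": 0.3}])

```text
clock: 35.25
tool_pos: [0.5162, -0.2662, 0.1021]
eef_rot: [1.0, 0.008, 0.001, -0.0]
contact_force: [-2.9, 2.4, 6.1]
opening: 0.519
```

Request:
drive_tool(commands=[{"dx": 0,"dy": 0,"dz": 0.003,"wx": 0,"wy": 0,"wz": 0,"claw": 0.3},{"dx": 0,"dy": 0,"dz": 0,"wx": 0,"wy": 0,"wz": 0,"claw": 0.3}])

```text
clock: 35.45
tool_pos: [0.517, -0.2662, 0.1009]
eef_rot: [1.0, 0.008, 0.002, 0.001]
contact_force: [-5.1, 3.3, 18.7]
opening: 0.521
```

Same stop height with rising force, so this one is faulty too. I'll release it and go to the last sleeve at (0.462,0.321).

Request:
drive_tool(commands=[{"dx": -0.001,"dy": 0,"dz": -0.003,"wx": 0,"wy": 0,"wz": 0,"claw": 0.3},{"dx": 0,"dy": 0,"dz": 0,"wx": 0,"wy": 0,"wz": 0,"claw": 0.3},{"dx": 0,"dy": 0,"dz": 0,"wx": 0,"wy": 0,"wz": 0,"claw": 0.72},{"dx": 0,"dy": 0,"dz": 0,"wx": 0,"wy": 0,"wz": 0,"claw": 0.72},{"dx": 0,"dy": 0,"dz": 0,"wx": 0,"wy": 0,"wz": 0,"claw": 0.72},{"dx": 0,"dy": 0,"dz": -0.02,"wx": 0,"wy": 0,"wz": 0,"claw": 0.72},{"dx": 0,"dy": 0,"dz": -0.03,"wx": 0,"wy": 0,"wz": 0,"claw": 0.72},{"dx": 0,"dy": 0,"dz": -0.04,"wx": 0,"wy": 0,"wz": 0,"claw": 0.72},{"dx": 0,"dy": 0,"dz": -0.04,"wx": 0,"wy": 0,"wz": 0,"claw": 0.72}])

```text
clock: 36.35
tool_pos: [0.5136, -0.2672, 0.2314]
eef_rot: [1.0, 0.007, -0.001, -0.0]
contact_force: [-0.2, -0.2, 0.2]
opening: 0.726
```

Request:
drive_tool(commands=[{"dx": -0.0107,"dy": -0.0448,"dz": 0,"wx": 0,"wy": 0,"wz": 0,"claw": 0.8},{"dx": -0.0107,"dy": -0.0448,"dz": 0,"wx": 0,"wy": 0,"wz": 0,"claw": 0.8},{"dx": -0.0107,"dy": -0.0448,"dz": 0,"wx": 0,"wy": 0,"wz": 0,"claw": 0.8},{"dx": -0.0107,"dy": -0.0448,"dz": 0,"wx": 0,"wy": 0,"wz": 0,"claw": 0.8},{"dx": -0.0107,"dy": -0.0448,"dz": 0,"wx": 0,"wy": 0,"wz": 0,"claw": 0.8},{"dx": -0.0107,"dy": -0.0448,"dz": 0,"wx": 0,"wy": 0,"wz": 0,"claw": 0.8},{"dx": 0,"dy": 0,"dz": 0,"wx": 0,"wy": 0,"wz": -0.13,"claw": 0.8},{"dx": 0,"dy": 0,"dz": 0,"wx": 0,"wy": 0,"wz": -0.13,"claw": 0.8},{"dx": 0,"dy": 0,"dz": 0,"wx": 0,"wy": 0,"wz": -0.13,"claw": 0.8},{"dx": 0,"dy": 0,"dz": 0,"wx": 0,"wy": 0,"wz": -0.13,"claw": 0.8},{"dx": 0,"dy": 0,"dz": 0,"wx": 0,"wy": 0,"wz": 0,"claw": 0.8}])

```text
clock: 37.45
tool_pos: [0.4461, 0.0004, 0.2304]
eef_rot: [0.964, 0.264, -0.0, -0.0]
contact_force: [0.3, -0.6, -0.1]
opening: 0.8
```

```bash
python3 - <<'E'
from h import *
d=shot("wrist")
for uv,rad,p in sleeves(d,vt=140): print(np.round(uv,1),rad,np.round(p,4))
to(.38,.27,.23)
E
```

```text
[536.  270.6] (np.float64(0.86), np.float64(1.04)) [ 0.5005 -0.1821]
[602.2 189.2] (np.float64(0.94), np.float64(1.17)) [ 0.5815 -0.1815]
t 37.5 tcp [4.462e-01 4.000e-04 2.304e-01] yaw(toolx) deg 30.45 tilt [-0.001 -0.    -1.   ] F [ 0.  -0.6 -0.1] open 0.801 q [ 0.33  0.56 -0.66  2.09  0.55  0.67 -1.74]
tool-axis shift to (0.38, 0.27, 0.23) : [ 0.0796 -0.266   0.0005]
```

Request:
drive_tool(commands=[{"dx": 0.0115,"dy": -0.038,"dz": 0,"wx": 0,"wy": 0,"wz": 0,"claw": 0.8},{"dx": 0.0115,"dy": -0.038,"dz": 0,"wx": 0,"wy": 0,"wz": 0,"claw": 0.8},{"dx": 0.0115,"dy": -0.038,"dz": 0,"wx": 0,"wy": 0,"wz": 0,"claw": 0.8},{"dx": 0.0115,"dy": -0.038,"dz": 0,"wx": 0,"wy": 0,"wz": 0,"claw": 0.8},{"dx": 0.0115,"dy": -0.038,"dz": 0,"wx": 0,"wy": 0,"wz": 0,"claw": 0.8},{"dx": 0.0115,"dy": -0.038,"dz": 0,"wx": 0,"wy": 0,"wz": 0,"claw": 0.8},{"dx": 0.0115,"dy": -0.038,"dz": 0,"wx": 0,"wy": 0,"wz": 0,"claw": 0.8},{"dx": 0,"dy": 0,"dz": 0,"wx": 0,"wy": 0,"wz": 0,"claw": 0.8},{"dx": 0,"dy": 0,"dz": 0,"wx": 0,"wy": 0,"wz": 0,"claw": 0.8}])

```text
clock: 38.4
tool_pos: [0.3796, 0.2712, 0.2306]
eef_rot: [0.964, 0.264, -0.0, 0.0]
contact_force: [-0.1, -1.9, -1.4]
opening: 0.8
```

```bash
python3 - <<'E'
from h import *
d=shot("wrist")
for uv,rad,p in sleeves(d,vt=140): print(np.round(uv,1),rad,np.round(p,4))
to(.4619,.3209,.1)
E
```

```text
[319.1  91.5] (np.float64(0.94), np.float64(1.13)) [0.4629 0.3207]
t 38.45 tcp [0.3801 0.2698 0.2304] yaw(toolx) deg 30.53 tilt [-0.    -0.002 -1.   ] F [ 0.6 -0.2  0. ] open 0.798 q [-0.32  0.57 -0.61  2.04  0.52  0.69 -2.31]
tool-axis shift to (0.4619, 0.3209, 0.1) : [ 0.0966 -0.0026  0.1303]
```

Request:
drive_tool(commands=[{"dx": 0.033,"dy": -0.001,"dz": 0.043,"wx": 0,"wy": 0,"wz": 0,"claw": 0.8},{"dx": 0.032,"dy": -0.001,"dz": 0.043,"wx": 0,"wy": 0,"wz": 0,"claw": 0.8},{"dx": 0.032,"dy": 0,"dz": 0.04,"wx": 0,"wy": 0,"wz": 0,"claw": 0.8},{"dx": 0,"dy": 0,"dz": 0,"wx": 0,"wy": 0,"wz": 0,"claw": 0.8},{"dx": 0,"dy": 0,"dz": 0,"wx": 0,"wy": 0,"wz": 0,"claw": 0.8},{"dx": 0,"dy": 0,"dz": 0,"wx": 0,"wy": 0,"wz": 0,"claw": 0.8}])

```text
clock: 39.05
tool_pos: [0.4578, 0.318, 0.1133]
eef_rot: [0.965, 0.264, 0.0, 0.0]
contact_force: [-0.9, 0.2, 0.5]
opening: 0.805
```

```bash
python3 -c "
from h import *
to(.4623,.3208,.042)"
```

```text
t 39.05 tcp [0.4578 0.318  0.1133] yaw(toolx) deg 30.57 tilt [ 0.001  0.    -1.   ] F [-0.9  0.2  0.5] open 0.805 q [-0.41  0.84 -0.48  1.87  0.67  0.59 -2.36]
tool-axis shift to (0.4623, 0.3208, 0.042) : [ 0.0053 -0.0002  0.0713]
```

Request:
drive_tool(commands=[{"dx": 0.005,"dy": 0,"dz": 0.025,"wx": 0,"wy": 0,"wz": 0,"claw": 0.8},{"dx": 0,"dy": 0,"dz": 0.025,"wx": 0,"wy": 0,"wz": 0,"claw": 0.8},{"dx": 0,"dy": 0,"dz": 0.021,"wx": 0,"wy": 0,"wz": 0,"claw": 0.8},{"dx": 0,"dy": 0,"dz": 0,"wx": 0,"wy": 0,"wz": 0,"claw": 0.8},{"dx": 0,"dy": 0,"dz": 0,"wx": 0,"wy": 0,"wz": 0,"claw": 0.3},{"dx": 0,"dy": 0,"dz": 0,"wx": 0,"wy": 0,"wz": 0,"claw": 0.3},{"dx": 0,"dy": 0,"dz": 0,"wx": 0,"wy": 0,"wz": 0,"claw": 0.3},{"dx": 0,"dy": 0,"dz": 0,"wx": 0,"wy": 0,"wz": 0,"claw": 0.3},{"dx": 0,"dy": 0,"dz": 0,"wx": 0,"wy": 0,"wz": 0,"claw": 0.3}])

```text
clock: 39.95
tool_pos: [0.4627, 0.322, 0.0423]
eef_rot: [0.965, 0.264, 0.001, -0.0]
contact_force: [0.1, -1.1, 6.9]
opening: 0.518
```

Request:
drive_tool(commands=[{"dx": 0,"dy": 0,"dz": -0.03,"wx": 0,"wy": 0,"wz": 0,"claw": 0.3},{"dx": 0,"dy": 0,"dz": -0.04,"wx": 0,"wy": 0,"wz": 0,"claw": 0.3},{"dx": 0,"dy": 0,"dz": -0.04,"wx": 0,"wy": 0,"wz": 0,"claw": 0.3},{"dx": -0.024,"dy": 0.037,"dz": -0.02,"wx": 0,"wy": 0,"wz": 0,"claw": 0.3},{"dx": -0.024,"dy": 0.037,"dz": 0,"wx": 0,"wy": 0,"wz": 0,"claw": 0.3},{"dx": -0.024,"dy": 0.037,"dz": 0,"wx": 0,"wy": 0,"wz": 0,"claw": 0.3},{"dx": -0.024,"dy": 0.037,"dz": 0,"wx": 0,"wy": 0,"wz": 0,"claw": 0.3},{"dx": -0.024,"dy": 0.037,"dz": 0,"wx": 0,"wy": 0,"wz": 0,"claw": 0.3},{"dx": -0.024,"dy": 0.037,"dz": 0,"wx": 0,"wy": 0,"wz": 0,"claw": 0.3},{"dx": -0.024,"dy": 0.037,"dz": 0,"wx": 0,"wy": 0,"wz": 0,"claw": 0.3},{"dx": -0.024,"dy": 0.037,"dz": 0,"wx": 0,"wy": 0,"wz": 0,"claw": 0.3},{"dx": 0,"dy": 0,"dz": 0,"wx": 0,"wy": 0,"wz": 0.13,"claw": 0.3}])

```text
clock: 41.15
tool_pos: [0.4453, -0.0405, 0.1702]
eef_rot: [0.981, 0.193, -0.003, 0.003]
contact_force: [0.4, 0.4, -3.0]
opening: 0.516
```

Request:
drive_tool(commands=[{"dx": 0,"dy": 0,"dz": 0,"wx": 0,"wy": 0,"wz": 0.13,"claw": 0.3},{"dx": 0,"dy": 0,"dz": 0,"wx": 0,"wy": 0,"wz": 0.13,"claw": 0.3},{"dx": 0,"dy": 0,"dz": 0,"wx": 0,"wy": 0,"wz": 0.13,"claw": 0.3},{"dx": 0,"dy": 0.04,"dz": 0,"wx": 0,"wy": 0,"wz": 0,"claw": 0.3},{"dx": 0,"dy": 0.04,"dz": 0,"wx": 0,"wy": 0,"wz": 0,"claw": 0.3},{"dx": 0,"dy": 0.04,"dz": 0,"wx": 0,"wy": 0,"wz": 0,"claw": 0.3},{"dx": 0,"dy": 0.04,"dz": 0,"wx": 0,"wy": 0,"wz": 0,"claw": 0.3},{"dx": 0,"dy": 0.04,"dz": 0,"wx": 0,"wy": 0,"wz": 0,"claw": 0.3},{"dx": 0,"dy": 0,"dz": 0,"wx": 0,"wy": 0,"wz": 0,"claw": 0.3},{"dx": 0,"dy": 0,"dz": 0,"wx": 0,"wy": 0,"wz": 0,"claw": 0.3},{"dx": 0,"dy": 0,"dz": 0,"wx": 0,"wy": 0,"wz": 0,"claw": 0.3}])

```text
clock: 42.25
tool_pos: [0.4507, -0.2297, 0.171]
eef_rot: [1.0, 0.008, -0.0, -0.0]
contact_force: [-0.5, -0.2, -3.4]
opening: 0.524
```

```bash
python3 -c "
from h import *
to(.4404,-.2671,.12)"
```

```text
t 42.25 tcp [ 0.4507 -0.2297  0.171 ] yaw(toolx) deg 0.95 tilt [-0.     0.001 -1.   ] F [-0.5 -0.2 -3.4] open 0.524 q [ 0.7   0.7  -0.51  1.99  0.59  0.6  -1.77]
tool-axis shift to (0.4404, -0.2671, 0.12) : [-0.0109  0.0373  0.051 ]
```

Request:
drive_tool(commands=[{"dx": -0.01,"dy": 0.02,"dz": 0,"wx": 0,"wy": 0,"wz": 0,"claw": 0.3},{"dx": 0,"dy": 0.016,"dz": 0,"wx": 0,"wy": 0,"wz": 0,"claw": 0.3},{"dx": 0,"dy": 0,"dz": 0,"wx": 0,"wy": 0,"wz": 0,"claw": 0.3},{"dx": 0,"dy": 0,"dz": 0.01,"wx": 0,"wy": 0,"wz": 0,"claw": 0.3},{"dx": 0,"dy": 0,"dz": 0.01,"wx": 0,"wy": 0,"wz": 0,"claw": 0.3},{"dx": 0,"dy": 0,"dz": 0,"wx": 0,"wy": 0,"wz": 0,"claw": 0.3}])

```text
clock: 42.85
tool_pos: [0.4405, -0.2653, 0.1493]
eef_rot: [1.0, 0.009, -0.001, -0.001]
contact_force: [-0.5, -0.4, -2.7]
opening: 0.52
```

```bash
python3 -c "
from h import *
to(.4413,-.2671,.12)"
```

```text
t 42.85 tcp [ 0.4405 -0.2653  0.1493] yaw(toolx) deg 1.0 tilt [-0.003  0.002 -1.   ] F [-0.5 -0.4 -2.7] open 0.52 q [ 0.75  0.74 -0.49  1.98  0.62  0.58 -1.72]
tool-axis shift to (0.4413, -0.2671, 0.12) : [0.0008 0.0019 0.0293]
```

Request:
drive_tool(commands=[{"dx": 0.0005,"dy": 0.001,"dz": 0.015,"wx": 0,"wy": 0,"wz": 0,"claw": 0.3},{"dx": 0,"dy": 0,"dz": 0.015,"wx": 0,"wy": 0,"wz": 0,"claw": 0.3},{"dx": 0,"dy": 0,"dz": 0.01,"wx": 0,"wy": 0,"wz": 0,"claw": 0.3},{"dx": 0,"dy": 0,"dz": 0,"wx": 0,"wy": 0,"wz": 0,"claw": 0.3}])

```text
clock: 43.25
tool_pos: [0.4412, -0.2672, 0.1097]
eef_rot: [1.0, 0.008, -0.001, -0.001]
contact_force: [-0.8, -0.4, -2.9]
opening: 0.521
```

Request:
drive_tool(commands=[{"dx": 0,"dy": 0,"dz": 0.005,"wx": 0,"wy": 0,"wz": 0,"claw": 0.3},{"dx": 0,"dy": 0,"dz": 0,"wx": 0,"wy": 0,"wz": 0,"claw": 0.3}])

```text
clock: 43.45
tool_pos: [0.4419, -0.268, 0.1059]
eef_rot: [1.0, 0.008, 0.0, -0.0]
contact_force: [-0.6, -0.1, -2.8]
opening: 0.518
```

Request:
drive_tool(commands=[{"dx": 0,"dy": 0,"dz": 0.004,"wx": 0,"wy": 0,"wz": 0,"claw": 0.3},{"dx": 0,"dy": 0,"dz": 0,"wx": 0,"wy": 0,"wz": 0,"claw": 0.3}])

```text
clock: 43.65
tool_pos: [0.442, -0.2671, 0.1027]
eef_rot: [1.0, 0.008, 0.0, -0.0]
contact_force: [-2.5, 3.6, 4.0]
opening: 0.521
```

Request:
drive_tool(commands=[{"dx": 0,"dy": 0,"dz": 0.003,"wx": 0,"wy": 0,"wz": 0,"claw": 0.3},{"dx": 0,"dy": 0,"dz": 0,"wx": 0,"wy": 0,"wz": 0,"claw": 0.3}])

```text
clock: 43.85
tool_pos: [0.4427, -0.2671, 0.1012]
eef_rot: [1.0, 0.008, 0.001, 0.0]
contact_force: [-3.1, 3.5, 17.8]
opening: 0.517
```

Request:
drive_tool(commands=[{"dx": -0.001,"dy": 0,"dz": -0.003,"wx": 0,"wy": 0,"wz": 0,"claw": 0.3},{"dx": 0,"dy": 0,"dz": 0,"wx": 0,"wy": 0,"wz": 0,"claw": 0.3}])

```text
clock: 44.05
tool_pos: [0.4422, -0.2676, 0.1028]
eef_rot: [1.0, 0.008, 0.002, -0.0]
contact_force: [1.9, 2.7, 3.1]
opening: 0.525
```

The third faulty sleeve also stops. I'll release it, back off to a viewing pose, and check everything.

Request:
drive_tool(commands=[{"dx": 0,"dy": 0,"dz": 0,"wx": 0,"wy": 0,"wz": 0,"claw": 0.72},{"dx": 0,"dy": 0,"dz": 0,"wx": 0,"wy": 0,"wz": 0,"claw": 0.72},{"dx": 0,"dy": 0,"dz": 0,"wx": 0,"wy": 0,"wz": 0,"claw": 0.72},{"dx": 0,"dy": 0,"dz": -0.02,"wx": 0,"wy": 0,"wz": 0,"claw": 0.72},{"dx": 0,"dy": 0,"dz": -0.03,"wx": 0,"wy": 0,"wz": 0,"claw": 0.72},{"dx": 0,"dy": 0,"dz": -0.04,"wx": 0,"wy": 0,"wz": 0,"claw": 0.72},{"dx": 0,"dy": 0,"dz": -0.045,"wx": 0,"wy": 0,"wz": 0,"claw": 0.72},{"dx": -0.02,"dy": -0.03,"dz": -0.045,"wx": 0,"wy": 0,"wz": 0,"claw": 0.72},{"dx": -0.02,"dy": -0.025,"dz": -0.045,"wx": 0,"wy": 0,"wz": 0,"claw": 0.72},{"dx": 0,"dy": 0,"dz": -0.045,"wx": 0,"wy": 0,"wz": 0,"claw": 0.72},{"dx": 0,"dy": 0,"dz": 0,"wx": 0,"wy": 0,"wz": 0,"claw": 0.72},{"dx": 0,"dy": 0,"dz": 0,"wx": 0,"wy": 0,"wz": 0,"claw": 0.72}])

```text
clock: 45.25
tool_pos: [0.4046, -0.2206, 0.3621]
eef_rot: [1.0, 0.007, 0.001, 0.001]
contact_force: [-0.1, -0.3, -0.4]
opening: 0.718
```

```bash
python3 - <<'E'
from h import *
say(); d=shot("wrist","w9.png")
for c in("red","green"): print(c,rack(d,c))
s=shot("scene"); e=shot("side")
a=cv2.resize(s["color"][120:270,140:340],None,fx=4,fy=4)[:590,:400*2]; 
a=cv2.resize(s["color"][130:330,130:400],(400,296),interpolation=cv2.INTER_CUBIC); b=cv2.resize(e["color"][100:300,330:600],(400,296),interpolation=cv2.INTER_CUBIC)
w=cv2.resize(d["color"][:300],(640,300))
o=np.zeros((596,800,3),np.uint8); o[:296,:400]=a;o[:296,400:]=b;o[296:,80:720]=w
cv2.imwrite("pics/f9.png",o[...,::-1])
# bystander drift between first and present pictures
import pickle
for n,x in(("scene",s),("side",e)):
    f=pickle.load(open(f"pics/{n}0.pkl","rb"))["color"]; df=(cv2.absdiff(f,x["color"]).max(2)>40).astype(np.uint8)*255
    print(n,[cv2.boundingRect(k) for k in blobs(cv2.morphologyEx(df,cv2.MORPH_OPEN,np.ones((3,3))),60)])
E
```

```text
t 45.25 tcp [ 0.4046 -0.2206  0.3621] yaw(toolx) deg 0.78 tilt [ 0.001 -0.002 -1.   ] F [-0.1 -0.3 -0.4] open 0.718 q [ 0.91  0.39 -0.73  1.86  0.31  1.01 -1.51]
red [(0.506, -0.2665, [210.6, 98.6], 0.76, 15300.5)]
green [(0.4989, -0.1668, [222.4, 98.9], 0.84, 16065.5)]
scene [(171, 130, 97, 112), (172, 0, 104, 57), (267, 114, 107, 59), (214, 51, 146, 37), (246, 176, 57, 80), (430, 229, 43, 69), (329, 227, 34, 39), (396, 204, 32, 38), (352, 197, 32, 38), (138, 27, 63, 23), (347, 98, 34, 19), (153, 0, 9, 14), (111, 0, 10, 13), (417, 0, 8, 20)]
side [(445, 282, 124, 100), (460, 0, 94, 89), (202, 316, 63, 78), (341, 222, 101, 56), (298, 319, 30, 44), (331, 284, 29, 42), (300, 255, 27, 40), (427, 208, 44, 36), (481, 264, 43, 30), (428, 162, 24, 36), (457, 177, 25, 34), (401, 157, 22, 30), (237, 332, 19, 15), (407, 195, 22, 12), (378, 191, 16, 29), (303, 306, 19, 13), (205, 306, 18, 13), (449, 241, 28, 25), (337, 274, 17, 11), (402, 219, 23, 13), (305, 246, 16, 10), (632, 262, 8, 15), (466, 173, 14, 7), (397, 196, 10, 13)]
```

View pics/f9.png

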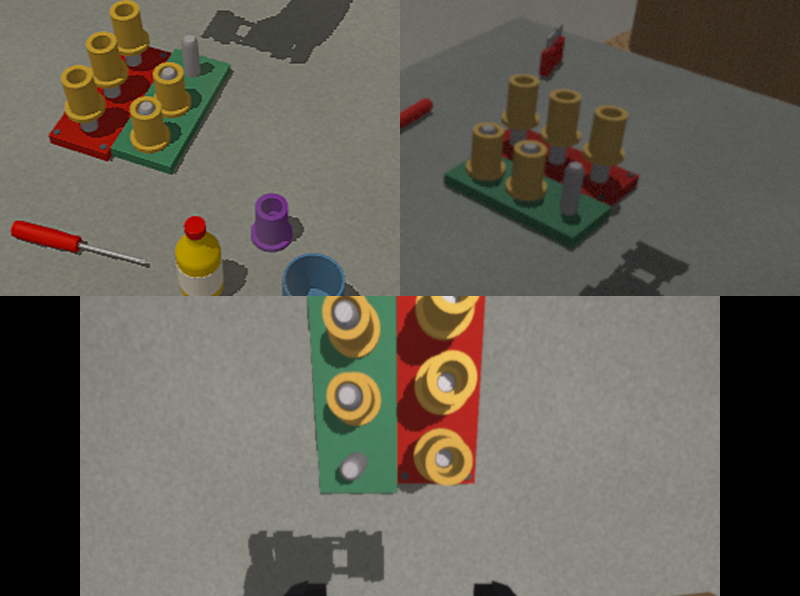

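The final view shows two sleeves seated on the green rack, three standing part-way up the red pins, no visible gap between the racks, and no change at the bystanders.

```bash
python3 -c "
from plant import r
print(r.finish_job())"
```

```text
the job is handed in; nothing more can be done
None
```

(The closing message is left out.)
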